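Set the letter-thickness gauge with the key tag

ROBOT

A 6-joint arm with a two-finger parallel gripper is mounted at the origin on the work surface. World frame = base frame: x ahead of the robot, y to its left, z up, the work surface at z = 0. Lengths are in m, angles in rad, forces in N, time in s.
With the tool pointing down it reaches from about 0.375 to 0.9 m from the base axis. Payload 3.1 kg.
Tool frame: the origin (TCP) lies midway between the tips of the shut fingers; the grasp point (between the pads) lies 19 mm behind it; y points along the fingers, x is the direction in which the jaws open and shut, and the axes are right-handed (so a half turn about y gives the same grasp; the last joint's range is limited). The gripper opens to 87 mm and grips with 3 to 60 N. Pads are 19 mm wide; open, the fingers measure 117 mm over their backs; the gripper's body (75 mm by 190 mm) begins 51 mm behind the grasp point.
Start: joints at [-1.31, 0.527, 1.433, -0, 1.181, -0.178], TCP at [0.266, -0.566, 0.223] pointing down, gripper open.
Joint ranges: [-3.08, 3.08], [-0.75, 2.2], [0.22, 2.44], [-1.43, 4.57], [0, 2.65], [-2.85, 2.85]. Speed limits (rad/s): [2.79, 2.79, 3.14, 3.14, 3.14, 3.14].

INTERFACE

Orientations are given as a unit quaternion [w, x, y, z].
In Python, from workcell import status, eyes, robot gives the robot as it stands. The module is installed in compiled form; this text tells all that it offers.
- The arm moves only by the tool arm_command, never from a script. Its argument "plan" is a list of rows, each a list of 4 numbers: the shift along the world's x, y, z each as a share of 150 mm, from -1 to 1, then the turn about the world's z as a share of 1.5 rad, from -1 to 1. In form: [[tx, ty, tz, turn], ...]. A call has 1 to 20 rows; each row is the pose to reach, as a shift and turn from the pose commanded when the call began; what a row does not reach only later rows make up. A row lasts 1/12 s, in which the tool goes at most 41.7 mm and 7.16 degrees, less where a joint would pass 70% of its speed; a pose out of reach is approached as far as the arm can. A call with a number of a shift or a turn outside -1 to 1 is refused whole. A call with a gripper value outside its range is refused whole. "jaw" is the opening in per cent of the stroke, from 0 (shut) to 100 (fully open), set as the call begins (left out, the last holds). The fingers move at their own pace and stop on an object; "newtons" is the grip in N (left out, the last holds). Time passes only in rows, so rows that repeat a pose let the fingers close. It gives the time, the measured TCP pose, the force and the opening at its end, in the units of the state.
- status.observe(): the state, without advancing time (a new reading comes with each control period).
- eyes.grab_frame(name): name is "scene" or "side" or "wrist"; returns the picture (384x512x3 uint8, red, green, blue); there is no depth.
- eyes.camera_params(name): a dict with "fovy" (degrees; the focal length in pixels is half the picture's height over the tangent of half this angle, whatever the lens; pixels are square), "cx", "cy" (the principal point, pixels), "R" (3x3) and "t" (3): a world point X has camera coordinates R X + t. Camera axes: x right, y down, z forward; pixel columns grow to the right and rows downward; lengths in m; the calibration is good to about 2 mm. A picture is of the moment at which its call begins: read the wrist's pose just before it. camera_params takes no time and is no camera call; for the wrist camera it gives the pose at the moment of the call.
- robot.sign_off(): hands the job in, once; it reports no verdict.
The state is a dict: "time_s": time; "joint_positions": joint angles; "joint_vel": joint speeds; "joint_torque": joint torques, N m; "tool_pos": TCP position; "orientation": TCP orientation; "force": force on the tool from outside, world axes, zero at the start; "ft_torque": the same for the moment, N m; "width": finger opening in m.
Only numpy, scipy, OpenCV 4.12 (cv2) and the standard library are available. Lean on these libraries where they do the work, as an engineer would, in place of code of your own. Each camera call takes 0.05 s, during which the arm holds its last target.

TASK

Set the letter-thickness gauge to the thickness of the olive-wood key tag: lay the tag flat on the gauge's foot with its notch fully home around the threaded post, then spin the knurled brass collar down until it nips the tag, snug but gentle (aim for about 8 newtons; more than 25 spoils the wood), and leave it nipped there. Do not disturb the stone egg, the sunglasses or the umbrella handle.

Things in the scene. Friction and masses are not known exactly. Their poses are not given: they have to be found in the camera images.
- gauge: The letter-thickness gauge, fixed to the ledge: a round foot 84 mm across and 8 mm high (dark steel, its upper half a firm cork facing), with an upright threaded steel post 14 mm across on its axis, whose top is 88 mm above the ledge. Origin: on the post's axis at the ledge's surface; z up.
- foot_top (a point): Point on the post's axis at the height of the foot's flat top, 8 mm above the ledge.
- collar: Knurled brass collar on the post: a smooth flange 52 mm across, 5 mm thick, above it the knurled grip, 40 mm across, 24 mm high. Origin: centre of the flange's underside; z up; turns about z. A white washer 47 mm across under the flange does the nipping; it stands 1 to 4 mm proud, differently each time, and is not measured. Flange underside at the start: 30 to 39 mm above the foot's top, at lowest 12.
- collar_mark (a point): Red mark on the collar's top near the rim. Right-hand fast thread, lead 24 mm per turn (3.82 mm per rad): clockwise from above lowers the collar. Free it takes 0.025 N m to turn and stays where left. Once the washer meets the tag, the nip rises by about 17 N per mm (65 N per rad) and stays when let go; fingers pinching the knurling slip round it when the nip nears twice the pinch force.
- tag: Loose olive-wood key tag, 108 mm long, 20 mm thick, 70 g, lying flat at first. Its handle (x -52 to 0 mm) is 30 mm wide; its head (x 0 to 57 mm) is 44 mm wide with an open notch 19 mm wide and 36 mm deep running in from the +x end, square-ended at x = 21 mm. Origin: on its underside; x points from handle to notch, z up.
- tag_notch (a point): Point on the tag's underside, on its centre line at x = 29 mm, 8 mm in front of the notch's square end: with the notch fully home this lies within about 1 mm of the post's axis.
- tag_grip (a point): Middle of the tag's handle (x = -30 mm), at half its thickness: a good place to pinch it across its 30 mm width.
- egg: Grey stone egg standing on its blunt end, 51 mm wide, 60 mm high; origin under its centre. To be left alone.
- sunglasses: Pair of red plastic sunglasses standing open, 140 mm wide, about 135 mm deep, 42 mm high; origin at the middle, on the ledge. To be left alone.
- umbrella_handle: Dark wooden crook of an umbrella with brass tips, lying flat, about 95 by 170 mm, 22 mm high; origin near its middle, on the ledge. To be left alone.
Mind the look-alikes: they are no part of the job. What is meant by the gauge is not orange, and is the smaller of those in its own colour.

How it is judged:
By the outcome, as a careful person would: the job done as asked, in the order asked, and still so for the second after the job is handed in, with the robot touching nothing.
It also fails if it takes over 72 s, if anything falls off the work surface, if the arm or the gripper's body presses on something with over 40 N, if the wrist force passes 120 N, or if a joint passes its speed limit or range.

## Working session

There is one attempt and no reset: what is moved stays moved. The work goes in short steps, Python scripts to look and compute and a tool call to move; the robot and the scene stay as the last step left them, time stands still between calls to the robot, and variables do not carry over. Pictures are saved under pics/ and viewed, and the job is handed in when it is done.

Besides the shell and the picture viewer there is one more tool, called after "Call:" by a JSON object that holds its "api" and its "payload". arm_command: Moves the arm, as the interface text tells. Shift numbers are shares of 150 mm and turn numbers shares of 1.5 rad, none past 1 either way. Its arguments: {"type":"object","properties":{"plan":{"type":"array","items":{"type":"array","items":{"type":"number"}}},"jaw":{"type":"number"},"newtons":{"type":"number"}},"required":["plan"]}

```bash
mkdir -p pics; python3 - <<'E'
from workcell import status, eyes
import cv2
print(status.observe())
for n in ["scene","side","wrist"]:
    p=eyes.camera_params(n); print(n,p)
    im=eyes.grab_frame(n); cv2.imwrite(f"pics/{n}0.png",im[:,:,::-1])
E
```

```text
{'time_s': 0.0, 'joint_positions': array([-1.31047875e+00,  5.28480578e-01,  1.43391972e+00, -2.93909219e-05,
        1.18141869e+00, -1.78486433e-01]), 'joint_vel': array([ 0.00162018,  0.00047695, -0.00303816, -0.0001741 , -0.00037876,
       -0.00102089]), 'joint_torque': array([ 1.03320883e-03, -4.40046036e+01, -1.76590115e+01,  6.36162492e-02,
        5.83702116e-02, -1.55629732e-04]), 'tool_pos': array([ 0.2653656 , -0.56503646,  0.22155726]), 'orientation': array([ 0.59736492, -0.59631236,  0.37977271, -0.37860192]), 'force': array([ 0.0603688 , -0.31785309, -0.75357887]), 'ft_torque': array([-0.05594257,  0.02461057, -0.00136336]), 'width': 0.08678065824313663}
scene {'fovy': 46.54200198553812, 'cx': 256.6378061561071, 'cy': 193.2563373742707, 'R': array([[-0.68244089,  0.73071565, -0.01814007],
       [ 0.39949803,  0.35209265, -0.84642312],
       [-0.61210763, -0.58488067, -0.53220189]]), 't': array([ 0.36979336, -0.16963694,  1.48492557])}
side {'fovy': 50.18073344940901, 'cx': 262.34529045850695, 'cy': 192.12366214072892, 'R': array([[-0.75081824, -0.66034137, -0.01487465],
       [-0.35907055,  0.42696329, -0.8299221 ],
       [ 0.55438282, -0.6177796 , -0.55768096]]), 't': array([0.44081619, 0.28412743, 0.84656278])}
wrist {'fovy': 71.80101734895788, 'cx': 255.63134753869906, 'cy': 190.14267510140476, 'R': array([[ 0.42552963, -0.90494269, -0.00180667],
       [-0.86373298, -0.40674566,  0.29752867],
       [-0.26998125, -0.12504679, -0.95471117]]), 't': array([-0.624062  , -0.03547136,  0.39213679])}
```

View pics/scene0.png

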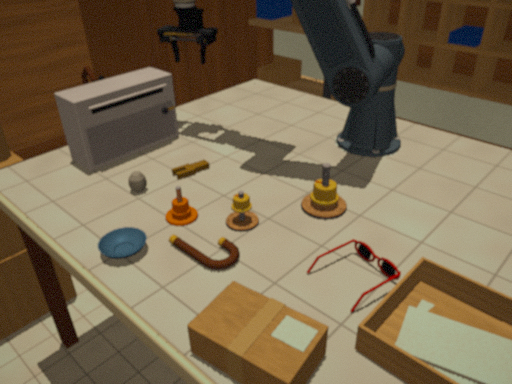

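View pics/side0.png

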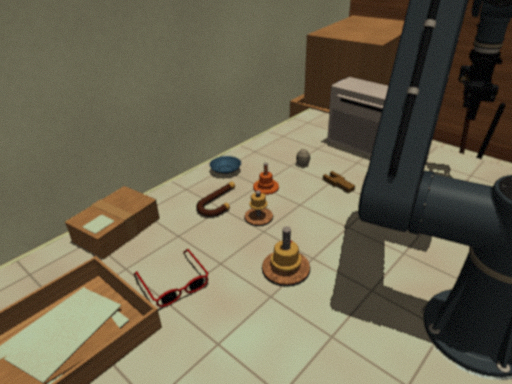

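View pics/wrist0.png

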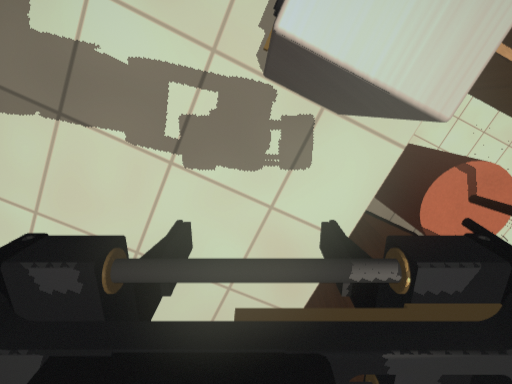

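```bash
python3 - <<'E'
import cv2
a=cv2.imread("pics/scene0.png")[150:280,110:280]
cv2.imwrite("pics/sc_crop.png",cv2.resize(a,None,fx=4.5,fy=4.5,interpolation=cv2.INTER_CUBIC))
a=cv2.imread("pics/side0.png")[140:240,190:370]
cv2.imwrite("pics/si_crop.png",cv2.resize(a,None,fx=4.4,fy=4.4,interpolation=cv2.INTER_CUBIC))
E
cat > h.py <<'E'
import numpy as np
from workcell import status, eyes
def K(p):
    f=192/np.tan(np.radians(p['fovy']/2)); return f
def ray(p,u,v):
    f=K(p); d=np.array([(u-p['cx'])/f,(v-p['cy'])/f,1]); R=np.array(p['R']);t=np.array(p['t'])
    return -R.T@t, R.T@d
def onz(p,u,v,z):
    o,d=ray(p,u,v); return o+d*(z-o[2])/d[2]
def tri(*obs):
    A=np.zeros((3,3));b=np.zeros(3)
    for p,u,v in obs:
        o,d=ray(p,u,v); d=d/np.linalg.norm(d);M=np.eye(3)-np.outer(d,d);A+=M;b+=M@o
    return np.linalg.solve(A,b)
def proj(p,X):
    c=np.array(p['R'])@np.array(X)+p['t']; f=K(p); return c[0]/c[2]*f+p['cx'],c[1]/c[2]*f+p['cy']
E
```

```text
(no output)
```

View pics/sc_crop.png

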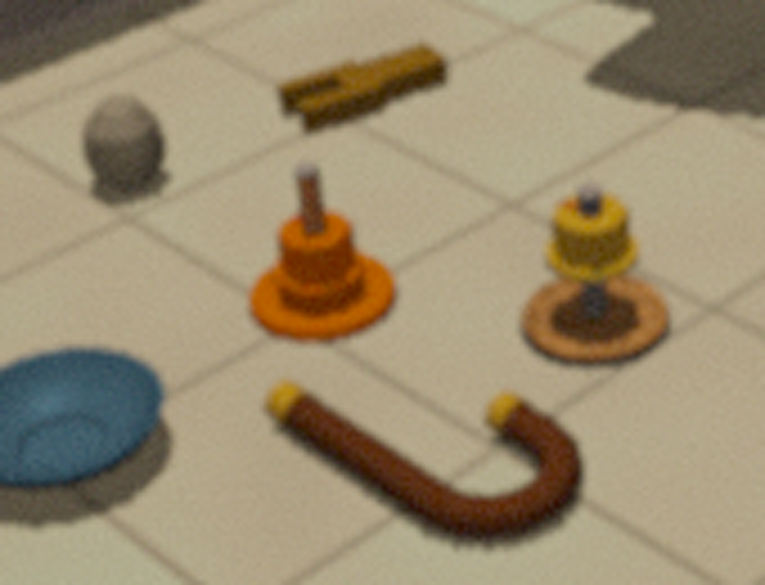

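View pics/si_crop.png

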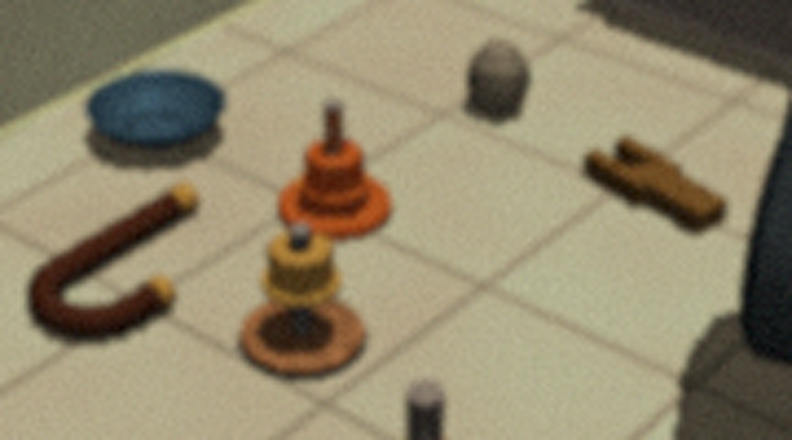

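```bash
python3 - <<'E'
from h import *
s=eyes.camera_params("scene");d=eyes.camera_params("side")
S=lambda x,y:(s,110+(x+.5)/4.5-.5,150+(y+.5)/4.5-.5)
D=lambda x,y:(d,190+(x+.5)/4.4-.5,140+(y+.5)/4.4-.5)
print("posttop",tri(S(590,187),D(300,228)))
print("foot",tri(S(595,316),D(304,337)), onz(*S(595,316),.006), onz(*D(304,337),.006))
print("foot edges",np.linalg.norm(onz(*S(522,318),.006)-onz(*S(669,318),.006)))
print("egg",tri(S(125,100),D(498,45)))
print("orange post", tri(S(308,168),D(333,103)))
# tag top z=.02
for n,x,y in [("hfar",430,44),("hnear",445,64),("tipL",282,90),("tipR",305,113)]: print(n,onz(*S(x,y),.02))
for n,x,y in [("tip1",590,155),("tip2",627,142),("hr",722,203),("hl",697,217)]: print(n,onz(*D(x,y),.02))
print("umb tips",tri(S(285,400),D(184,195)),tri(S(503,412),D(162,290)))
E
```

```text
posttop [0.59845094 0.00349166 0.08850087]
foot [0.59788821 0.00265752 0.00322272] [0.59978772 0.003759   0.006     ] [0.59464429 0.00701496 0.006     ]
foot edges 0.08140022846432478
egg [ 0.68071034 -0.3150227   0.0585386 ]
orange post [ 0.68512046 -0.12720648  0.08809405]
hfar [ 0.46265456 -0.28799029  0.02      ]
hnear [ 0.47499179 -0.25895631  0.02      ]
tipL [ 0.56900478 -0.31262189  0.02      ]
tipR [ 0.57807957 -0.27726755  0.02      ]
tip1 [ 0.56850066 -0.27908145  0.02      ]
tip2 [ 0.55797794 -0.31192828  0.02      ]
hr [ 0.46123087 -0.28482329  0.02      ]
hl [ 0.46517873 -0.25821622  0.02      ]
umb tips [ 0.76690472 -0.05654751  0.01303507] [0.69712971 0.03416839 0.0114309 ]
```

```bash
python3 - <<'E'
from h import *
from scipy.spatial.transform import Rotation as Ro
st=status.observe();q=st['orientation'];R=Ro.from_quat([q[1],q[2],q[3],q[0]]).as_matrix();print(R.round(3))
w=eyes.camera_params("wrist");C=-w['R'].T@w['t'];print("cam",C, R.T@(C-st['tool_pos']), "fwd",w['R'][2], R.T@w['R'][2])
s=eyes.camera_params("scene");d=eyes.camera_params("side")
print("big",tri((s,326,168),(d,286.5,231)))
print("glasses",onz(s,365,250,.03))
# view after shifting: project tag with TCP at candidates
E
```

```text
[[ 0.425 -0.     0.905]
 [-0.905  0.002  0.425]
 [-0.002 -1.     0.   ]]
cam [ 0.34080301 -0.53018545  0.38392169] [ 5.08089630e-05 -1.62094039e-01  8.32037543e-02] fwd [-0.26991028 -0.12530573 -0.95469729] [ 3.18628529e-04  9.54625636e-01 -2.97808316e-01]
big [0.41067613 0.11473695 0.11568888]
glasses [0.52554493 0.30695623 0.03      ]
```

```bash
python3 - <<'E'
from h import *
s=eyes.camera_params("scene")
for u,v in [(83,166),(178,133)]: 
    P=onz(s,u,v,0); print(P)
    for z in (.1,.15,.2,.25): print(z,proj(s,P+[0,0,z]))
E
```

```text
[ 0.71697679 -0.57100947  0.        ]
0.1 (np.float64(75.42478000104376), np.float64(136.4265499867192))
0.15 (np.float64(71.40461669352672), np.float64(120.73194327741389))
0.2 (np.float64(67.21646074718748), np.float64(104.38149793801064))
0.25 (np.float64(62.849557463311584), np.float64(87.33322792125418))
[ 0.36920218 -0.54101039  0.        ]
0.1 (np.float64(174.71845922567312), np.float64(106.06776778821785))
0.15 (np.float64(172.99010575083642), np.float64(91.88284054534655))
0.2 (np.float64(171.19913260779674), np.float64(77.1839817194027))
0.25 (np.float64(169.34207386667023), np.float64(61.94274576151665))
```

Call:
{"api": "arm_command", "payload": {"plan": [[0, 0.3, 0, -0.05], [0, 0.55, 0, -0.1], [0, 0.8, 0, -0.15], [0, 1, 0, -0.2], [0.2, 1, 0, -0.3], [0.4, 1, 0, -0.35], [0.6, 1, 0, -0.4], [0.8, 1, 0, -0.44], [1, 1, 0, -0.44], [1, 1, 0, -0.44]]}}

```text
time_s: 0.98
tool_pos: [0.4206, -0.416, 0.2225]
orientation: [-0.443, 0.442, -0.55, 0.553]
force: [-0.3, -0.4, 0.0]
width: 0.087
```

Call:
{"api": "arm_command", "payload": {"plan": [[0.15, 0.25, 0, 0], [0.3, 0.5, 0, 0], [0.5, 0.7, 0, 0], [0.73, 0.87, 0, 0], [0.73, 0.87, 0, 0], [0.73, 0.87, 0, 0], [0.73, 0.87, 0, 0]]}}

```text
time_s: 1.57
tool_pos: [0.5245, -0.2851, 0.2222]
orientation: [0.442, -0.443, 0.552, -0.552]
force: [0.4, -0.6, 0.2]
width: 0.0869
```

```bash
python3 - <<'E'
from h import *
import cv2,pickle
p=eyes.camera_params("wrist");im=eyes.grab_frame("wrist");pickle.dump(p,open("w1.pkl","wb"))
print(status.observe()['tool_pos'],status.observe()['joint_positions'])
cv2.imwrite("pics/w1.png",cv2.resize(im[:,:,::-1],None,fx=1.5,fy=1.5))
E
```

```text
[ 0.5239752  -0.2858202   0.22220297] [-6.85998267e-01  4.90274902e-01  1.50492568e+00 -9.12374076e-04
  1.14750514e+00  1.10671708e+00]
```

View pics/w1.png

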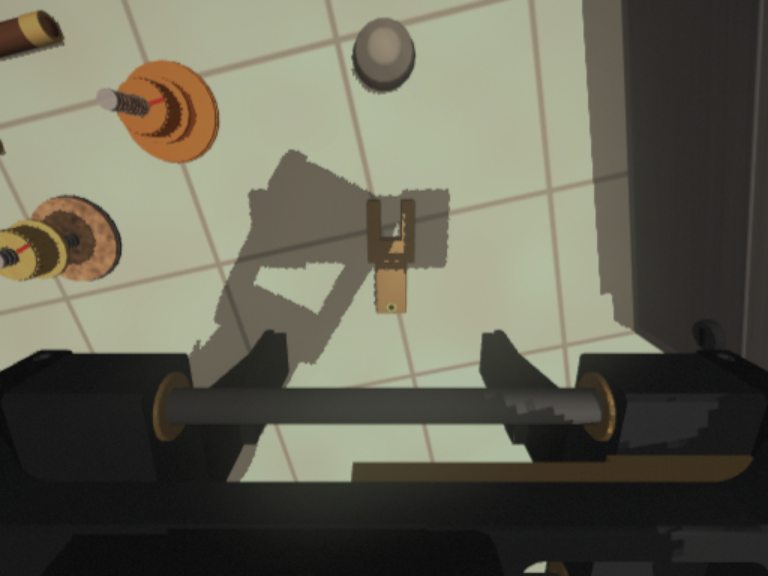

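```bash
python3 - <<'E'
import cv2
a=cv2.imread("pics/w1.png")[190:325,340:440]
cv2.imwrite("pics/w1c.png",cv2.resize(a,None,fx=4.4,fy=4.4,interpolation=cv2.INTER_CUBIC))
E
```

```text
(no output)
```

View pics/w1c.png

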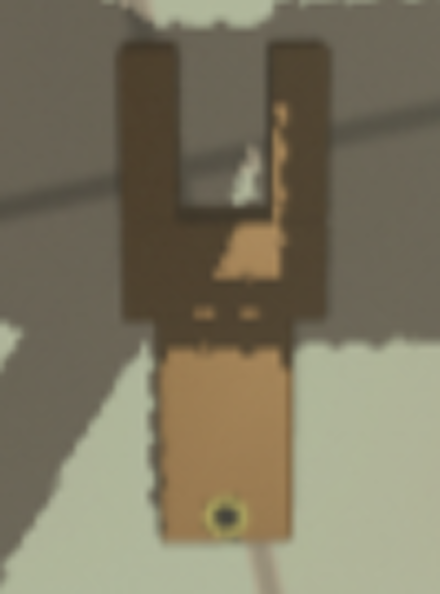

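```bash
python3 - <<'E'
from h import *
import pickle
p=pickle.load(open("w1.pkl","rb"))
def P(x,y,z=.02):
    x=340+(x+.5)/4.4-.5;y=190+(y+.5)/4.4-.5
    return onz(p,(x+.5)/1.5-.5,(y+.5)/1.5-.5,z)
a,b,c,d,e,f=[P(*q) for q in [(119,42),(329,42),(122,320),(327,320),(163,540),(292,540)]]
print(a,b,c,d,e,f)
L=np.linalg.norm
print("w",L(a-b),L(c-d),L(e-f),"len",L((a+b)/2-(e+f)/2))
v=(a+b)/2-(e+f)/2; v/=L(v); print("yaw",np.degrees(np.arctan2(v[1],v[0])))
n=P(224,216);print("notch end s",(n-(e+f)/2)@v,"expect .073")
g=(e+f)/2+v*.022; print("grip",g, "g19", (e+f)/2+v*.019)
from scipy.spatial.transform import Rotation as Ro
st=status.observe();q=st['orientation'];R=Ro.from_quat([q[1],q[2],q[3],q[0]]).as_matrix();print(R.round(3),np.degrees(np.arctan2(R[1,2],R[0,2])),(g-st['tool_pos'])/.15)
# brass gauge post top & foot
print("gauge post top",onz(p,8/1.5,257/1.5,.088),"foot c",onz(p,80/1.5,240/1.5,.006))
E
```

```text
[ 0.57699079 -0.28077601  0.02      ] [ 0.56766972 -0.32261906  0.02      ] [ 0.52000747 -0.26797889  0.02      ] [ 0.51045776 -0.31082038  0.02      ] [ 0.46893412 -0.26532547  0.02      ] [ 0.46267968 -0.29336805  0.02      ]
w 0.04286866499247947 0.04389293917463721 0.028731596124057755 len 0.10884292446296762
yaw -11.849925147154776
notch end s 0.07294364447341624 expect .073
grip [ 0.48733806 -0.28386443  0.02      ] g19 [ 0.48440199 -0.28324839  0.02      ]
[[-0.22  -0.001  0.976]
 [-0.976  0.    -0.22 ]
 [ 0.    -1.    -0.001]] -12.693533543540791 [-0.24424766  0.01303842 -1.34801979]
gauge post top [ 0.59948801 -0.00810749  0.088     ] foot c [ 0.59801833 -0.00232902  0.006     ]
```

Call:
{"api": "arm_command", "payload": {"plan": [[-0.1, 0.015, -0.15, 0.01], [-0.2, 0.015, -0.35, 0.01], [-0.255, 0.015, -0.6, 0.01], [-0.255, 0.015, -0.8, 0.01], [-0.255, 0.015, -0.95, 0.01], [-0.255, 0.015, -1, 0.01], [-0.255, 0.015, -1, 0.01], [-0.255, 0.015, -1, 0.01]], "jaw": 60}}

```text
time_s: 2.28
tool_pos: [0.4865, -0.2843, 0.073]
orientation: [-0.445, 0.445, -0.549, 0.549]
force: [-0.2, -0.7, 0.4]
width: 0.0532
```

```bash
python3 - <<'E'
from h import *
import cv2,pickle
im=eyes.grab_frame("wrist")
print(status.observe()['tool_pos'],status.observe()['width'])
cv2.imwrite("pics/w2.png",cv2.resize(im[:,:,::-1],None,fx=1.5,fy=1.5))
E
```

```text
[ 0.48719683 -0.28445866  0.07376281] 0.05275917556096503
```

View pics/w2.png

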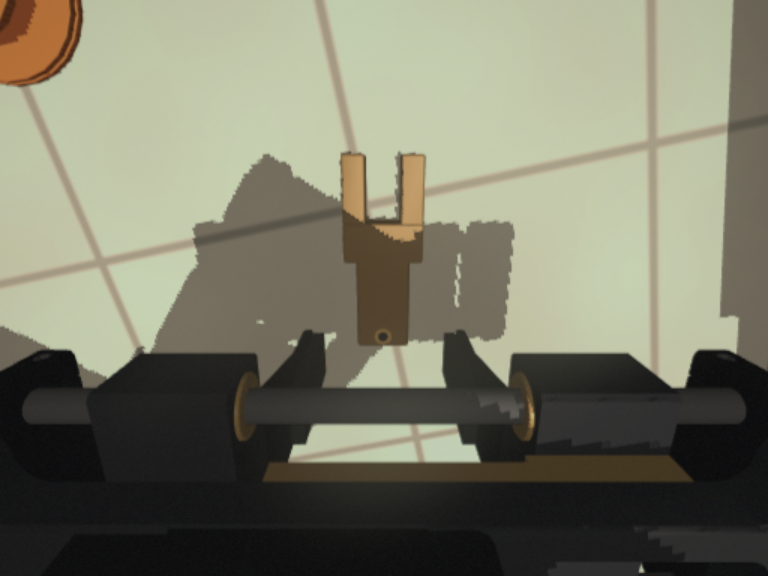

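Call:
{"api": "arm_command", "payload": {"plan": [[0, 0, -0.15, 0], [0, 0, -0.3, 0], [0, 0, -0.4, 0], [0, 0, -0.45, 0], [0, 0, -0.45, 0], [0, 0, -0.45, 0]]}}

```text
time_s: 2.83
tool_pos: [0.4876, -0.2837, 0.0062]
orientation: [-0.446, 0.446, -0.548, 0.55]
force: [0.1, -1.2, -0.9]
width: 0.0522
```

Call:
{"api": "arm_command", "payload": {"plan": [[0, 0, 0, 0], [0, 0, 0, 0], [0, 0, 0, 0], [0, 0, 0, 0], [0, 0, 0, 0], [0, 0, 0, 0], [0, 0, 0, 0], [0, 0, 0, 0]], "jaw": 0, "newtons": 25}}

```text
time_s: 3.5
tool_pos: [0.4871, -0.2833, 0.0057]
orientation: [-0.446, 0.446, -0.548, 0.549]
force: [-0.2, 0.6, 5.9]
width: 0.0296
```

Call:
{"api": "arm_command", "payload": {"plan": [[0, 0, 0.15, 0], [0, 0, 0.35, 0], [0, 0, 0.6, 0], [0, 0.15, 0.67, 0.05], [0, 0.35, 0.67, 0.1], [0, 0.6, 0.67, 0.15], [0, 0.85, 0.67, 0.2], [0.03, 1, 0.67, 0.28], [0.06, 1, 0.67, 0.34], [0.06, 1, 0.67, 0.4], [0.06, 1, 0.67, 0.4], [0.06, 1, 0.67, 0.4]]}}

```text
time_s: 4.5
tool_pos: [0.4955, -0.1328, 0.1053]
orientation: [-0.588, 0.588, -0.393, 0.393]
force: [0.3, 1.2, -1.3]
width: 0.0299
```

Call:
{"api": "arm_command", "payload": {"plan": [[0, 0.15, 0, 0], [0, 0.3, 0, 0], [0, 0.45, 0, 0], [0, 0.55, 0, 0], [0, 0.6, 0, 0], [0, 0.62, 0, 0], [0, 0.62, 0, 0], [0, 0.62, 0, 0]]}}

```text
time_s: 5.17
tool_pos: [0.4961, -0.0408, 0.1055]
orientation: [-0.588, 0.588, -0.393, 0.393]
force: [0.1, -0.4, -0.7]
width: 0.0293
```

```bash
python3 - <<'E'
from h import *
import cv2,pickle
st=status.observe();p=eyes.camera_params("wrist");im=eyes.grab_frame("wrist");pickle.dump((p,st),open("w3.pkl","wb"))
print(st['tool_pos'],st['width'],st['force'])
cv2.imwrite("pics/w3.png",cv2.resize(im[:,:,::-1],None,fx=1.5,fy=1.5))
im=eyes.grab_frame("side");cv2.imwrite("pics/s3.png",im[:,:,::-1])
cv2.imwrite("pics/s3c.png",cv2.resize(im[140:260,190:350,::-1],None,fx=4.5,fy=4.5,interpolation=2))
E
```

```text
[ 0.49612648 -0.04078695  0.10552888] 0.02929515414876827 [ 0.116374   -0.35436537 -0.74605221]
```

View pics/w3.png

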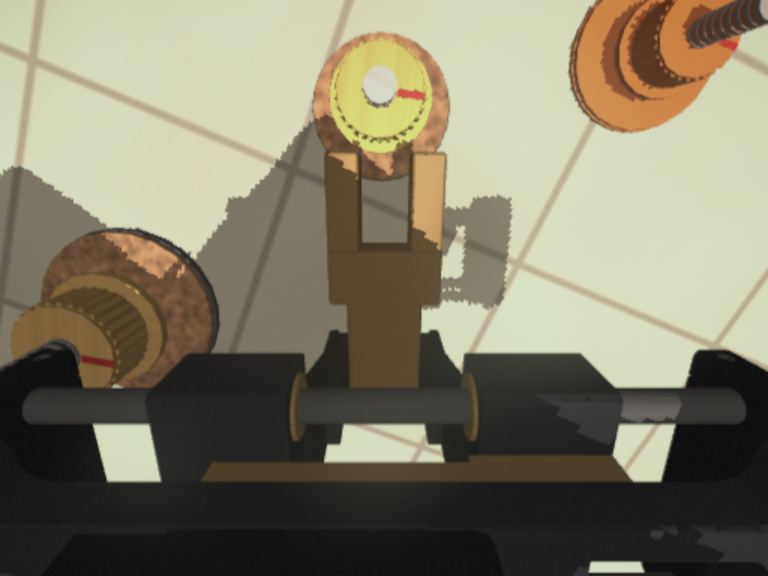

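View pics/s3c.png

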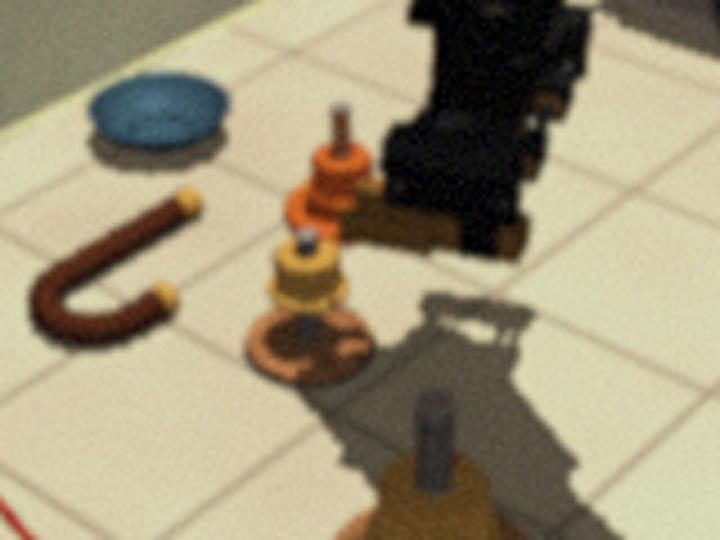

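```bash
python3 - <<'E'
import cv2
a=cv2.imread("pics/w3.png")[20:320,300:460]
cv2.imwrite("pics/w3c.png",cv2.resize(a[:150],None,fx=4,fy=4,interpolation=cv2.INTER_CUBIC))
cv2.imwrite("pics/w3d.png",cv2.resize(a[120:270],None,fx=4,fy=4,interpolation=cv2.INTER_CUBIC))
E
```

```text
(no output)
```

View pics/w3c.png

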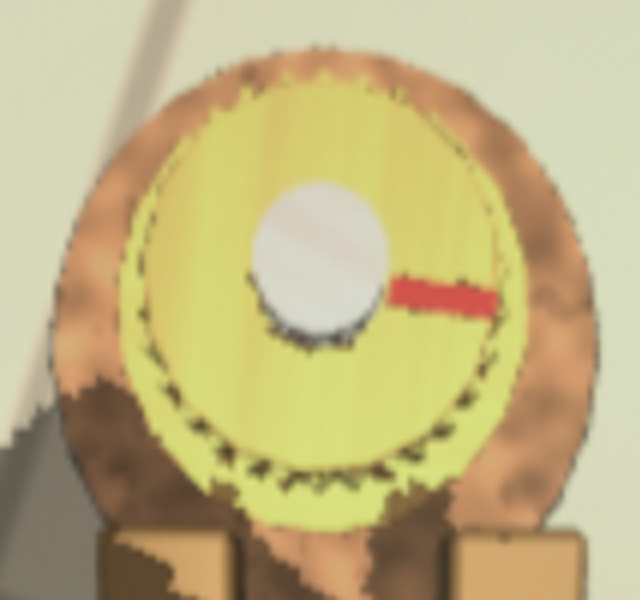

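View pics/w3d.png

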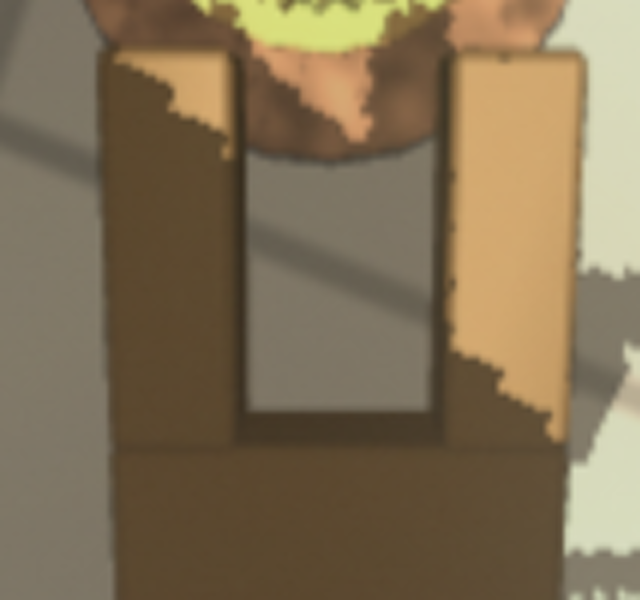

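```bash
python3 - <<'E'
from h import *
import pickle
p,st=pickle.load(open("w3.pkl","rb"))
def px(x,y,oy=20):
    x=300+(x+.5)/4-.5;y=oy+(y+.5)/4-.5
    return (x+.5)/1.5-.5,(y+.5)/1.5-.5
C=lambda x,y,z:onz(p,*px(x,y),z)
D=lambda x,y,z=.1198:onz(p,*px(x,y,140),z)
L=np.linalg.norm
print("post",C(320,258,.088), "post diam",L(C(253,258,.088)-C(389,258,.088)))
print("foot edges",C(52,330,.006),C(600,330,.006),(C(52,330,.006)+C(600,330,.006))/2,L(C(52,330,.006)-C(600,330,.006)))
for z in (.065,.068,.071,.074,.077): print(z,L(C(143,273,z)-C(500,273,z)),C(321,273,z))
for z in (.1198,): 
  a,b,i,j,k,l=[D(*q) for q in [(103,52),(585,55),(236,443),(441,443),(236,60),(446,60)]]
  v=(a+b)/2-(i+j)/2; v/=L(v); yaw=np.arctan2(v[1],v[0])
  print("w",L(a-b),L(i-j),L(k-l),"depth",L((a+b)/2-(i+j)/2),"yaw",np.degrees(yaw))
  N=(i+j)/2+v*.008; print("notch pt",N, N-st['tool_pos'])
q=st['orientation']
from scipy.spatial.transform import Rotation as Ro
R=Ro.from_quat([q[1],q[2],q[3],q[0]]).as_matrix();print("tool yaw",np.degrees(np.arctan2(R[1,2],R[0,2])))
print("expected notch", st['tool_pos']+R[:,2]*.060)
E
```

```text
post [0.60017371 0.00411231 0.088     ] post diam 0.013891779050465168
foot edges [0.58806944 0.04357379 0.006     ] [ 0.61972001 -0.03264363  0.006     ] [0.60389472 0.00546508 0.006     ] 0.08252790330070901
0.065 0.04123862822763663 [0.60225888 0.00507096 0.065     ]
0.068 0.040628204436033495 [0.60182439 0.00486459 0.068     ]
0.071 0.0400177806444304 [0.60138991 0.00465822 0.071     ]
0.074 0.039407356852827265 [0.60095542 0.00445185 0.074     ]
0.077 0.03879693306122418 [0.60052094 0.00424547 0.077     ]
w 0.042503132934969615 0.019418728383895877 0.018538817846500404 depth 0.03501589653823277 yaw 21.764215882649832
notch pt [ 0.55074749 -0.0185299   0.1198    ] [0.05462101 0.02225705 0.01427112]
tool yaw 22.505182212420497
expected notch [ 0.55155718 -0.01782094  0.1055436 ]
```

Call:
{"api": "arm_command", "payload": {"plan": [[-0.05, -0.01, 0, 0], [-0.098, -0.025, -0.05, 0], [-0.098, -0.025, -0.2, 0], [-0.098, -0.025, -0.35, 0], [-0.098, -0.025, -0.5, 0], [-0.098, -0.025, -0.585, 0], [-0.098, -0.025, -0.585, 0], [-0.098, -0.025, -0.585, 0], [-0.098, -0.025, -0.585, 0]]}}

```text
time_s: 6.02
tool_pos: [0.4813, -0.0442, 0.0184]
orientation: [0.588, -0.588, 0.392, -0.393]
force: [0.3, -0.3, -0.7]
width: 0.0295
```

```bash
python3 - <<'E'
from h import *
import cv2,pickle
st=status.observe();p=eyes.camera_params("wrist");im=eyes.grab_frame("wrist");pickle.dump((p,st),open("w4.pkl","wb"))
print(st['tool_pos'],st['width'],st['force'])
cv2.imwrite("pics/w4.png",cv2.resize(im[:,:,::-1],None,fx=1.5,fy=1.5))
im=eyes.grab_frame("side")
cv2.imwrite("pics/s4c.png",cv2.resize(im[140:260,190:350,::-1],None,fx=4.5,fy=4.5,interpolation=2))
E
```

```text
[ 0.48133236 -0.04420481  0.01838303] 0.029482772128419196 [ 0.32142252 -0.29278073 -0.68582734]
```

View pics/w4.png

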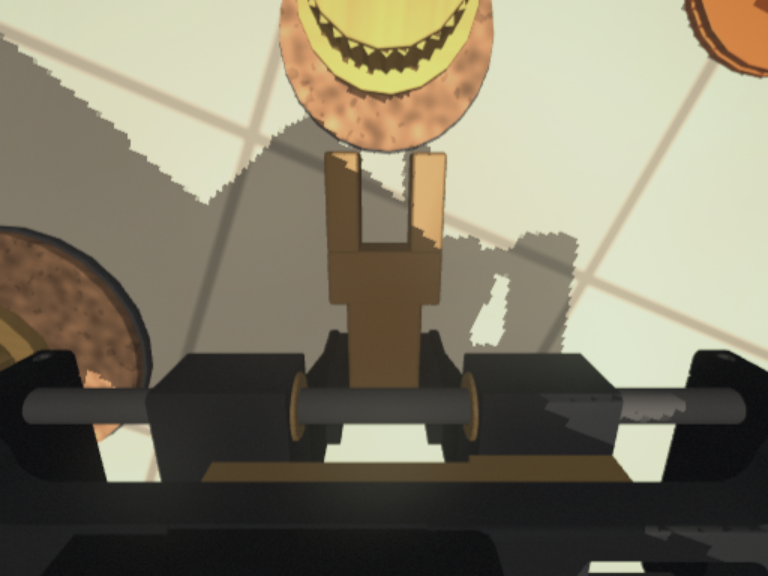

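View pics/s4c.png

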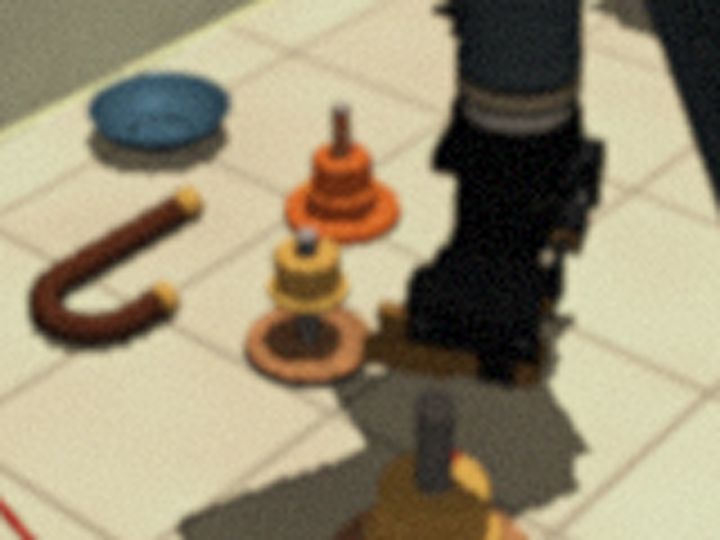

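Call:
{"api": "arm_command", "payload": {"plan": [[0.05, 0.02, 0, 0], [0.12, 0.049, 0, 0], [0.2, 0.082, 0, 0], [0.27, 0.111, 0, 0], [0.33, 0.135, 0, 0], [0.38, 0.156, 0, 0], [0.41, 0.168, 0, 0], [0.41, 0.168, 0, 0], [0.41, 0.168, 0, 0]]}}

```text
time_s: 6.87
tool_pos: [0.5424, -0.0184, 0.0178]
orientation: [-0.588, 0.588, -0.393, 0.392]
force: [-0.2, 0.3, -0.6]
width: 0.0299
```

```bash
python3 - <<'E'
from h import *
import cv2,pickle
st=status.observe();p=eyes.camera_params("wrist");im=eyes.grab_frame("wrist");pickle.dump((p,st),open("w5.pkl","wb"))
print(st['tool_pos'],st['width'],st['force'])
cv2.imwrite("pics/w5.png",cv2.resize(im[:,:,::-1],None,fx=1.5,fy=1.5))
im=eyes.grab_frame("side")
cv2.imwrite("pics/s5c.png",cv2.resize(im[170:240,220:320,::-1],None,fx=7,fy=7,interpolation=2))
E
```

```text
[ 0.54235088 -0.01837983  0.01780018] 0.02990997832658331 [-0.20129475  0.250308   -0.60721177]
```

View pics/w5.png

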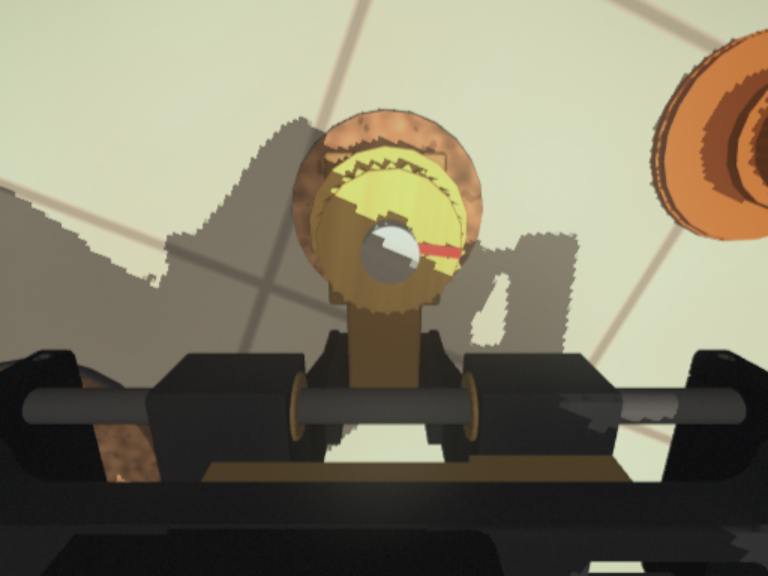

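View pics/s5c.png

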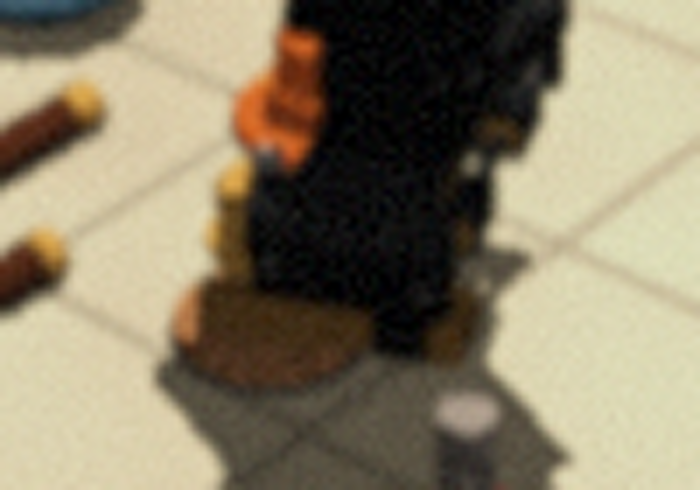

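```bash
python3 - <<'E'
from h import *
import pickle
p,st=pickle.load(open("w5.pkl","rb"))
f=lambda x,y,z:onz(p,(x+.5)/1.5-.5,(y+.5)/1.5-.5,z)
post=f(390.5,254,.088);print(post, "foot",f(387,216,.006))
v=np.array([np.cos(np.radians(22.2)),np.sin(np.radians(22.2))]); n=np.array([-v[1],v[0]])
N=st['tool_pos'][:2]+[.0546,.0223]; N2=st['tool_pos'][:2]+v*.060
for q in (post[:2],np.array([.600,.0042])):
  print((q-N)@v,(q-N)@n,(q-N2)@v,(q-N2)@n)
E
```

```text
[0.60053631 0.00404999 0.088     ] foot [0.59879085 0.00351938 0.006     ]
0.0033686993564283297 -0.0012345210414302537 0.002347082833105892 -0.0012177139604556866
0.00292882381155963 -0.0008929920413879324 0.001907207288237192 -0.0008761849604133654
```

Call:
{"api": "arm_command", "payload": {"plan": [[0.012, 0.002, 0, 0], [0.02, 0.003, 0, 0], [0.024, 0.004, 0, 0], [0.024, 0.004, 0, 0], [0.024, 0.004, 0, 0]]}}

```text
time_s: 7.38
tool_pos: [0.5462, -0.018, 0.0178]
orientation: [-0.588, 0.588, -0.393, 0.393]
force: [-0.0, 0.8, -0.3]
width: 0.0298
```

Call:
{"api": "arm_command", "payload": {"plan": [[0.003, 0.001, 0, 0], [0.006, 0.0025, 0, 0], [0.006, 0.0025, 0, 0], [0.006, 0.0025, 0, 0]]}}

```text
time_s: 7.72
tool_pos: [0.5469, -0.0176, 0.0178]
orientation: [-0.588, 0.588, -0.393, 0.392]
force: [-1.2, -0.5, -0.9]
width: 0.0296
```

Call:
{"api": "arm_command", "payload": {"plan": [[0.003, 0.001, 0, 0], [0.006, 0.0025, 0, 0], [0.006, 0.0025, 0, 0], [0.006, 0.0025, 0, 0]]}}

```text
time_s: 8.05
tool_pos: [0.5469, -0.0175, 0.0177]
orientation: [-0.588, 0.589, -0.393, 0.392]
force: [-4.4, -4.1, 0.8]
width: 0.0297
```

Call:
{"api": "arm_command", "payload": {"plan": [[-0.004, -0.0015, 0, 0], [-0.004, -0.0015, -0.01, 0], [-0.004, -0.0015, -0.02, 0], [-0.004, -0.0015, -0.02, 0], [-0.004, -0.0015, -0.02, 0]]}}

```text
time_s: 8.47
tool_pos: [0.5468, -0.0172, 0.0145]
orientation: [-0.588, 0.588, -0.393, 0.392]
force: [-3.4, -1.2, -0.0]
width: 0.0299
```

Call:
{"api": "arm_command", "payload": {"plan": [[0, 0, -0.003, 0], [0, 0, -0.005, 0], [0, 0, -0.005, 0], [0, 0, -0.005, 0]]}}

```text
time_s: 8.8
tool_pos: [0.5468, -0.0172, 0.014]
orientation: [-0.588, 0.588, -0.393, 0.392]
force: [-4.8, -1.9, 1.8]
width: 0.0297
```

Call:
{"api": "arm_command", "payload": {"plan": [[0, 0, -0.003, 0], [0, 0, -0.005, 0], [0, 0, -0.005, 0], [0, 0, -0.005, 0]]}}

```text
time_s: 9.13
tool_pos: [0.5469, -0.0173, 0.0134]
orientation: [-0.588, 0.588, -0.393, 0.392]
force: [-5.0, -1.6, 1.9]
width: 0.03
```

Call:
{"api": "arm_command", "payload": {"plan": [[0, 0, -0.003, 0], [0, 0, -0.006, 0], [0, 0, -0.006, 0], [0, 0, -0.006, 0]]}}

```text
time_s: 9.47
tool_pos: [0.5468, -0.0173, 0.013]
orientation: [-0.588, 0.588, -0.393, 0.392]
force: [-5.4, -1.6, 6.7]
width: 0.0297
```

Call:
{"api": "arm_command", "payload": {"plan": [[0, 0, 0, 0], [0, 0, 0, 0], [0, 0, 0, 0], [0, 0, 0, 0], [0, 0, 0, 0], [0, 0, 0, 0]], "jaw": 60}}

```text
time_s: 9.97
tool_pos: [0.5479, -0.0174, 0.0123]
orientation: [0.588, -0.588, 0.392, -0.393]
force: [-0.2, 0.3, -0.7]
width: 0.0517
```

Call:
{"api": "arm_command", "payload": {"plan": [[0, 0, 0.05, 0], [0, 0, 0.2, 0], [0, 0, 0.4, 0], [0, 0, 0.6, 0], [0, 0, 0.75, 0], [0, 0, 0.75, 0], [0, 0, 0.75, 0]]}}

```text
time_s: 10.55
tool_pos: [0.5484, -0.0176, 0.1267]
orientation: [0.589, -0.588, 0.391, -0.394]
force: [-0.7, 0.2, -0.1]
width: 0.0521
```

```bash
python3 - <<'E'
from h import *
import cv2,pickle
st=status.observe();p=eyes.camera_params("wrist");im=eyes.grab_frame("wrist");pickle.dump((p,st),open("w6.pkl","wb"))
print(st['tool_pos'],st['width'],st['force'],st['joint_positions'])
cv2.imwrite("pics/w6.png",cv2.resize(im[:,:,::-1],None,fx=1.5,fy=1.5))
im=eyes.grab_frame("side")
cv2.imwrite("pics/s6c.png",cv2.resize(im[170:240,220:320,::-1],None,fx=7,fy=7,interpolation=2))
E
```

```text
[ 0.54841882 -0.01761361  0.12668973] 0.05206048292154555 [-0.66538358  0.17966885 -0.06943193] [-2.35825192e-01  5.58592603e-01  1.71694164e+00  4.07505410e-05
  8.61975910e-01  9.41070758e-01]
```

View pics/w6.png

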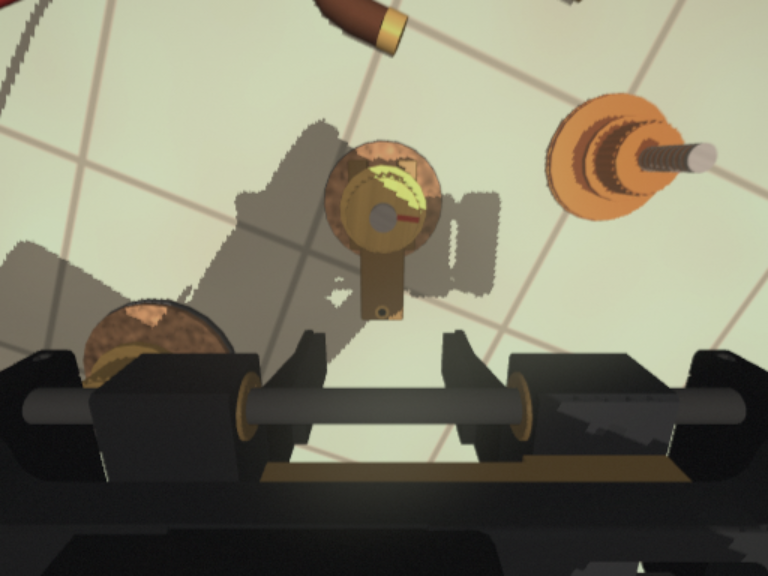

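View pics/s6c.png

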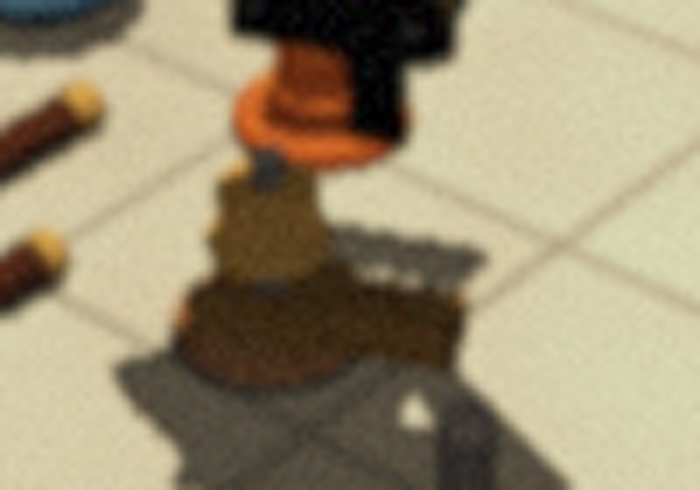

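```bash
python3 - <<'E'
from h import *
import pickle
p,st=pickle.load(open("w6.pkl","rb"))
f=lambda x,y,z:onz(p,(x+.5)/1.5-.5,(y+.5)/1.5-.5,z)
post=f(383,217.5,.088);e1=f(361,320,.028);e2=f(404,320,.028);print(post,e1,e2,np.linalg.norm(e1-e2))
d=post-(e1+e2)/2;print(np.linalg.norm(d[:2]),np.degrees(np.arctan2(d[1],d[0])))
E
```

```text
[0.6004124  0.00422091 0.088     ] [ 0.5208583  -0.01210688  0.028     ] [ 0.53249327 -0.04012697  0.028     ] 0.030339709318435118
0.07973376598970995 22.363986517830035
```

Call:
{"api": "arm_command", "payload": {"plan": [[0.05, 0.02, 0.02, 0.08], [0.1, 0.04, 0.02, 0.16], [0.2, 0.08, 0.02, 0.24], [0.3, 0.12, 0.02, 0.32], [0.347, 0.145, 0.02, 0.4], [0.347, 0.145, 0.02, 0.48], [0.347, 0.145, 0.02, 0.56], [0.347, 0.145, 0.02, 0.64], [0.347, 0.145, 0.02, 0.72], [0.347, 0.145, 0.02, 0.8], [0.347, 0.145, 0.02, 0.88], [0.347, 0.145, 0.02, 0.96], [0.347, 0.145, 0.02, 1], [0.347, 0.145, 0.02, 1]], "jaw": 100}}

```text
time_s: 11.82
tool_pos: [0.5981, 0.0045, 0.1259]
orientation: [0.698, -0.697, -0.113, 0.115]
force: [0.2, 0.5, 0.0]
width: 0.0867
```

Call:
{"api": "arm_command", "payload": {"plan": [[0, 0, 0, 0.08], [0, 0, 0, 0.16], [0, 0, 0, 0.24], [0, 0, 0, 0.32], [0, 0, 0, 0.4], [0, 0, 0, 0.48], [0, 0, 0, 0.56], [0, 0, 0, 0.64], [0, 0, 0, 0.7], [0, 0, 0, 0.7], [0, 0, 0, 0.7], [0, 0, 0, 0.7]]}}

```text
time_s: 12.82
tool_pos: [0.599, 0.0044, 0.1272]
orientation: [0.548, -0.547, -0.447, 0.448]
force: [0.2, 0.2, -0.0]
width: 0.0872
```

```bash
python3 - <<'E'
from h import *
import cv2,pickle
st=status.observe();p=eyes.camera_params("wrist");im=eyes.grab_frame("wrist");pickle.dump((p,st),open("w7.pkl","wb"))
print(st['tool_pos'],st['width'],st['force'],st['ft_torque'],st['joint_positions'])
cv2.imwrite("pics/w7.png",cv2.resize(im[:,:,::-1],None,fx=1.5,fy=1.5))
E
```

```text
[0.59902602 0.0043969  0.12715093] 0.08715082065351555 [ 0.17926736  0.19445565 -0.02920352] [ 0.06192183 -0.15803064  0.03371524] [-1.79044781e-01  6.14053221e-01  1.58356935e+00  2.81954629e-05
  9.45398627e-01 -1.54928002e+00]
```

View pics/w7.png

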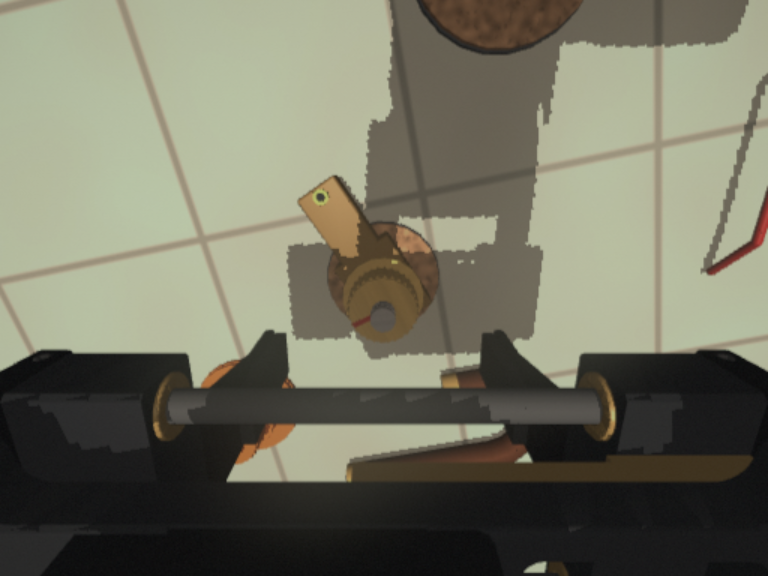

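```bash
python3 - <<'E'
from h import *
import pickle
p,st=pickle.load(open("w7.pkl","rb"))
f=lambda x,y,z:onz(p,(x+.5)/1.5-.5,(y+.5)/1.5-.5,z)
print(f(383,317,.088))
E
```

```text
[0.59847091 0.00476152 0.088     ]
```

Call:
{"api": "arm_command", "payload": {"plan": [[0, 0, -0.1, 0], [0, 0, -0.25, 0], [0, 0, -0.4, 0], [0, 0, -0.5, 0], [0, 0, -0.515, 0], [0, 0, -0.515, 0], [0, 0, -0.515, 0]]}}

```text
time_s: 13.45
tool_pos: [0.6, 0.0042, 0.0512]
orientation: [-0.547, 0.547, 0.448, -0.448]
force: [0.3, -0.0, 0.6]
width: 0.087
```

```bash
python3 - <<'E'
from h import *
import cv2
st=status.observe();print(st['tool_pos'],st['force'],st['ft_torque'])
im=eyes.grab_frame("side")
a=cv2.resize(im[150:240,210:310,::-1],None,fx=5,fy=5,interpolation=2)
im=eyes.grab_frame("scene")
b=cv2.resize(im[150:240,190:290,::-1],None,fx=5,fy=5,interpolation=2)
import numpy as np
cv2.imwrite("pics/s7c.png",a);cv2.imwrite("pics/sc7c.png",b)
E
```

```text
[0.60000139 0.00422591 0.05117032] [ 0.29783832 -0.01488601  0.56389841] [ 0.0824591  -0.12363601  0.01893543]
```

View pics/s7c.png

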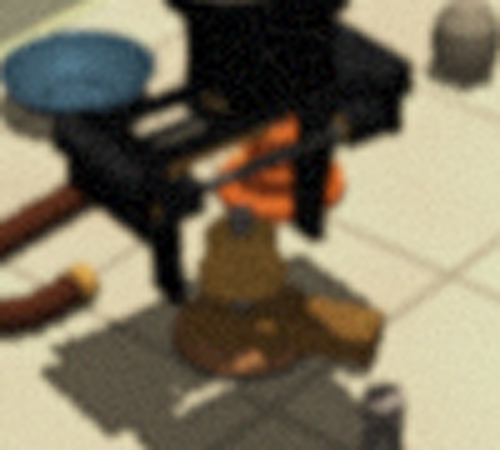

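View pics/sc7c.png

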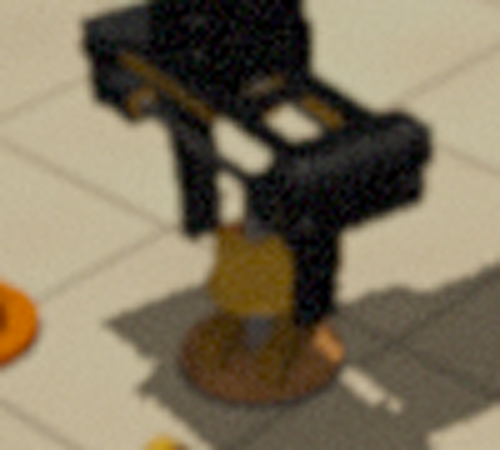

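Call:
{"api": "arm_command", "payload": {"plan": [[0, 0, 0, 0], [0, 0, 0, 0], [0, 0, 0, 0], [0, 0, 0, 0], [0, 0, 0, 0], [0, 0, 0, 0], [0, 0, 0, 0], [0, 0, 0, 0], [0, 0, 0, 0], [0, 0, 0, 0]], "jaw": 0, "newtons": 6}}

```text
time_s: 14.38
tool_pos: [0.5996, 0.0038, 0.0509]
orientation: [-0.547, 0.547, 0.448, -0.448]
force: [-0.0, -2.8, 2.5]
width: 0.0397
```

```bash
python3 - <<'E'
from h import *
st=status.observe();print(st['tool_pos'],st['force'],st['ft_torque'],st['width'])
E
```

```text
[0.59955073 0.00375384 0.05086785] [-0.00942869 -2.7660635   2.45551201] [-0.29143362  0.04286963 -0.00964624] 0.03966670723430282
```

Call:
{"api": "arm_command", "payload": {"plan": [[0, -0.003, -0.002, -0.06], [0, -0.003, -0.005, -0.13], [0, -0.003, -0.008, -0.2], [0, -0.003, -0.01, -0.27], [0, -0.003, -0.013, -0.34], [0, -0.003, -0.016, -0.41], [0, -0.003, -0.018, -0.48], [0, -0.003, -0.021, -0.55], [0, -0.003, -0.024, -0.62], [0, -0.003, -0.026, -0.69], [0, -0.003, -0.029, -0.76], [0, -0.003, -0.032, -0.83], [0, -0.003, -0.034, -0.9], [0, -0.003, -0.036, -0.95], [0, -0.003, -0.038, -1], [0, -0.003, -0.038, -1], [0, -0.003, -0.038, -1]]}}

```text
time_s: 15.8
tool_pos: [0.5993, 0.0035, 0.0451]
orientation: [-0.706, 0.706, -0.044, 0.044]
force: [-0.7, -2.5, 3.8]
width: 0.0395
```

```bash
python3 - <<'E'
from h import *
import cv2,pickle
st=status.observe();p=eyes.camera_params("wrist");print(st['tool_pos'],st['force'],st['ft_torque'],st['width'],st['joint_positions'])
im=eyes.grab_frame("wrist");pickle.dump((p,st),open("w8.pkl","wb"))
cv2.imwrite("pics/w8.png",cv2.resize(im[:,:,::-1],None,fx=1.5,fy=1.5))
E
```

```text
[0.59931089 0.00352508 0.04513138] [-0.74616629 -2.51640015  3.83975144] [-0.53936504  0.17234677 -0.02708021] 0.039531276077547556 [-1.80157133e-01  7.37060623e-01  1.62597813e+00 -6.75564172e-04
  7.78763188e-01 -5.46224061e-02]
```

View pics/w8.png

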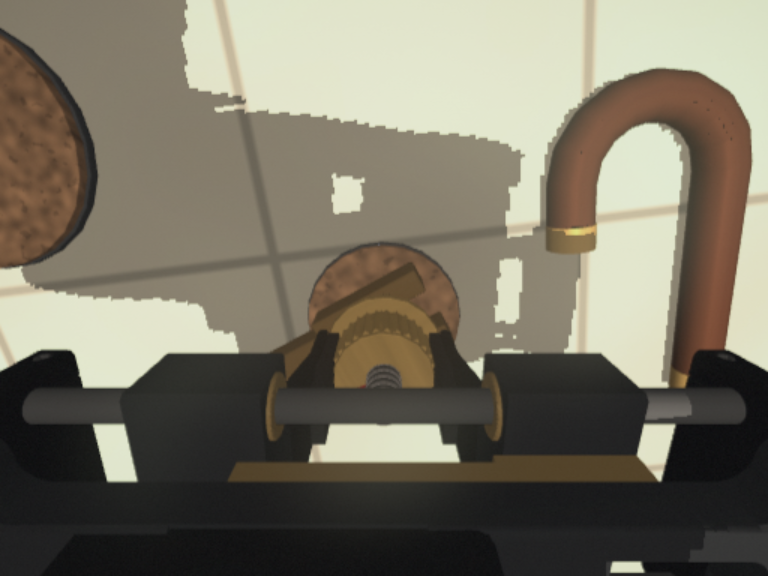

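Call:
{"api": "arm_command", "payload": {"plan": [[0, 0, 0.003, 0], [0, 0, 0.001, -0.06], [0, 0, -0.002, -0.12], [0, 0, -0.004, -0.18], [0, 0, -0.006, -0.24], [0, 0, -0.008, -0.3], [0, 0, -0.011, -0.36], [0, 0, -0.013, -0.42], [0, 0, -0.013, -0.42]], "newtons": 4.2}}

```text
time_s: 16.6
tool_pos: [0.5991, 0.0036, 0.0427]
orientation: [-0.657, 0.657, -0.262, 0.261]
force: [-1.1, -2.8, 2.2]
width: 0.0399
```

```bash
cat > t.py <<'E'
from h import *
from scipy.spatial.transform import Rotation as Ro
st=status.observe();q=st['orientation'];R=Ro.from_quat([q[1],q[2],q[3],q[0]]).as_matrix()
print(st['tool_pos'].round(4),st['force'].round(2),st['ft_torque'].round(3),round(st['width'],4),"yaw",np.arctan2(R[1,2],R[0,2]).round(3),"j6",st['joint_positions'][5].round(3),st['time_s'])
E
python3 t.py
```

```text
[0.5991 0.0036 0.0427] [-1.09 -2.76  2.17] [-0.649  0.188 -0.071] 0.0399 yaw 0.813 j6 0.578 16.6
```

```bash
cat > v.py <<'E'
import sys,cv2
from h import *
im=eyes.grab_frame("wrist")
cv2.imwrite(f"pics/{sys.argv[1]}.png",cv2.resize(im[150:270,170:340,::-1],None,fx=4.5,fy=4.5,interpolation=2))
E
python3 v.py w9
```

```text
(no output)
```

View pics/w9.png

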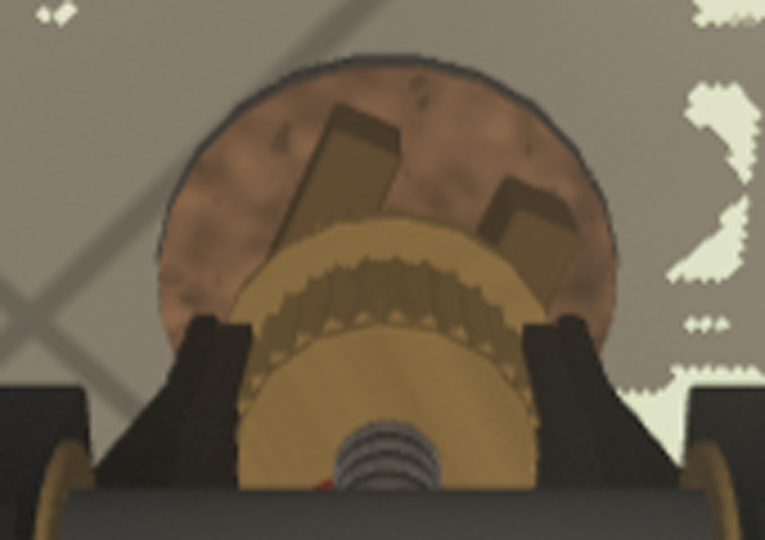

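```bash
python3 - <<'E'
import cv2
a=cv2.imread("pics/w8.png")[225:405,255:510]
cv2.imwrite("pics/w8c.png",cv2.resize(a,None,fx=3,fy=3,interpolation=2))
E
```

```text
(no output)
```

View pics/w8c.png

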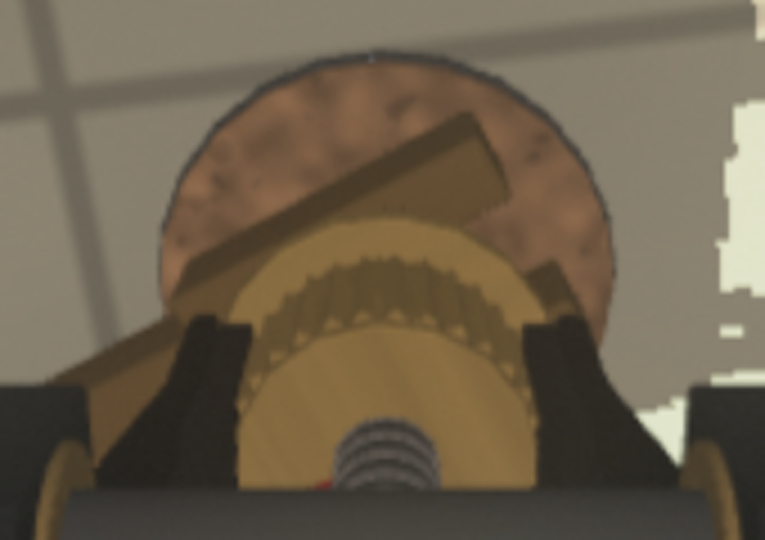

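Call:
{"api": "arm_command", "payload": {"plan": [[0, 0, -0.001, -0.04], [0, 0, -0.003, -0.08], [0, 0, -0.005, -0.12], [0, 0, -0.006, -0.16], [0, 0, -0.008, -0.2], [0, 0, -0.008, -0.2]]}}

```text
time_s: 17.15
tool_pos: [0.5991, 0.0037, 0.0416]
orientation: [-0.611, 0.611, -0.356, 0.356]
force: [-1.3, -3.7, 1.2]
width: 0.0399
```

```bash
python3 t.py; python3 v.py w10
```

```text
[0.5991 0.0037 0.0416] [-1.32 -3.73  1.15] [-0.69   0.204  0.003] 0.0399 yaw 0.515 j6 0.876 17.15
```

View pics/w10.png

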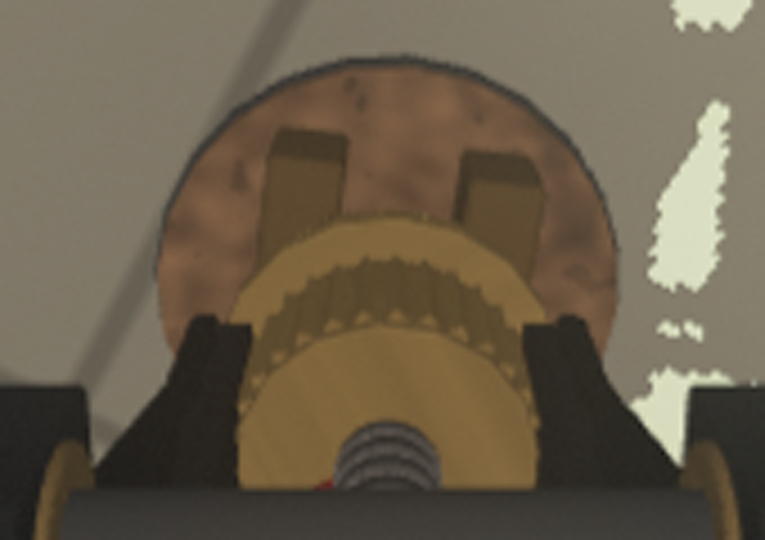

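Call:
{"api": "arm_command", "payload": {"plan": [[0, 0, -0.001, -0.04], [0, 0, -0.003, -0.08], [0, 0, -0.005, -0.12], [0, 0, -0.006, -0.16], [0, 0, -0.008, -0.2], [0, 0, -0.008, -0.2]]}}

```text
time_s: 17.7
tool_pos: [0.5991, 0.0038, 0.0405]
orientation: [-0.551, 0.551, -0.443, 0.443]
force: [-1.7, -3.4, 1.7]
width: 0.0397
```

```bash
python3 t.py; python3 v.py w11
```

```text
[0.5991 0.0038 0.0405] [-1.67 -3.38  1.67] [-0.709  0.313 -0.04 ] 0.0397 yaw 0.216 j6 1.175 17.7
```

View pics/w11.png

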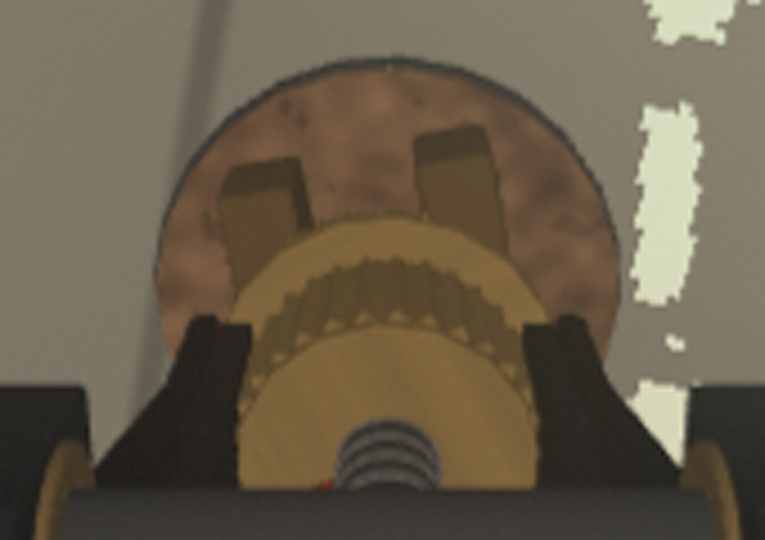

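Call:
{"api": "arm_command", "payload": {"plan": [[0, 0, -0.001, -0.04], [0, 0, -0.003, -0.08], [0, 0, -0.005, -0.12], [0, 0, -0.006, -0.16], [0, 0, -0.008, -0.2], [0, 0, -0.008, -0.2]]}}

```text
time_s: 18.25
tool_pos: [0.5991, 0.0038, 0.0394]
orientation: [0.478, -0.479, 0.521, -0.52]
force: [-2.8, -3.9, 1.8]
width: 0.04
```

```bash
python3 t.py; python3 v.py w12
```

```text
[0.5991 0.0038 0.0394] [-2.8  -3.94  1.76] [-0.658  0.405 -0.047] 0.04 yaw -0.084 j6 1.475 18.25
```

View pics/w12.png

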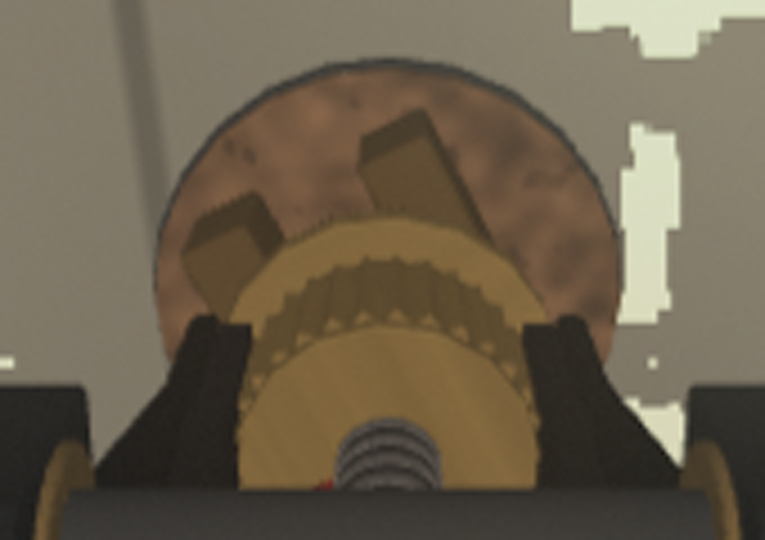

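Call:
{"api": "arm_command", "payload": {"plan": [[-0.002, -0.004, -0.001, -0.04], [-0.002, -0.004, -0.003, -0.08], [-0.002, -0.004, -0.005, -0.12], [-0.002, -0.004, -0.006, -0.16], [-0.002, -0.004, -0.008, -0.2], [-0.002, -0.004, -0.008, -0.2]]}}

```text
time_s: 18.8
tool_pos: [0.5991, 0.0038, 0.0382]
orientation: [0.395, -0.395, 0.587, -0.586]
force: [-2.0, -1.9, 1.4]
width: 0.0399
```

```bash
python3 t.py; python3 v.py w13
```

```text
[0.5991 0.0038 0.0382] [-2.04 -1.93  1.36] [-0.262  0.315  0.033] 0.0399 yaw -0.385 j6 1.774 18.8
```

View pics/w13.png

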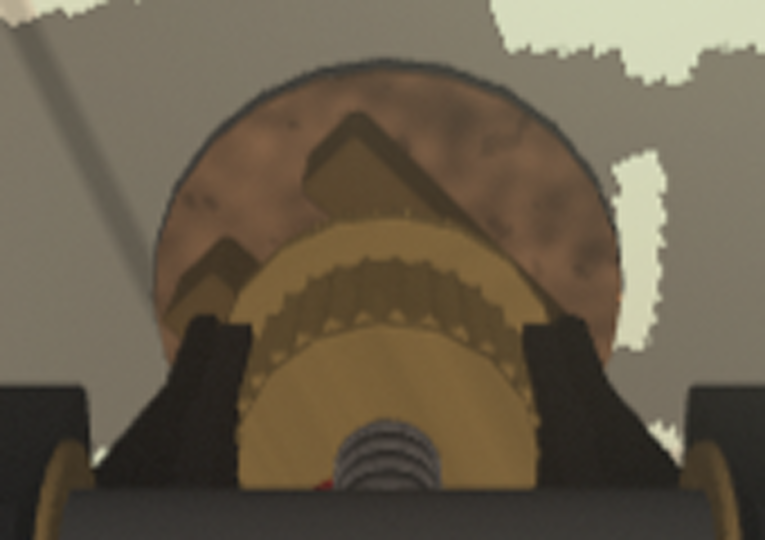

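Call:
{"api": "arm_command", "payload": {"plan": [[0, 0, -0.001, -0.04], [0, 0, -0.003, -0.08], [0, 0, -0.005, -0.12], [0, 0, -0.006, -0.16], [0, 0, -0.008, -0.2], [0, 0, -0.008, -0.2]]}}

```text
time_s: 19.35
tool_pos: [0.5991, 0.0039, 0.0371]
orientation: [0.303, -0.303, 0.639, -0.639]
force: [-1.5, -0.8, 2.0]
width: 0.0399
```

```bash
python3 t.py; python3 v.py w14
```

```text
[0.5991 0.0039 0.0371] [-1.51 -0.82  2.02] [-0.063  0.316 -0.029] 0.0399 yaw -0.685 j6 2.074 19.35
```

View pics/w14.png

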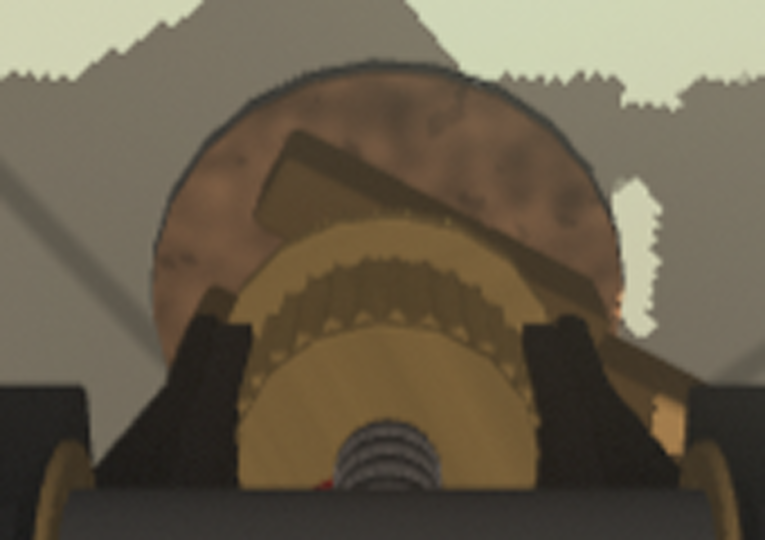

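Call:
{"api": "arm_command", "payload": {"plan": [[0, 0, -0.001, -0.04], [0, 0, -0.003, -0.08], [0, 0, -0.005, -0.12], [0, 0, -0.006, -0.16], [0, 0, -0.008, -0.2], [0, 0, -0.008, -0.2]]}}

```text
time_s: 19.9
tool_pos: [0.5992, 0.0039, 0.0359]
orientation: [0.204, -0.204, 0.677, -0.677]
force: [-1.5, 0.6, 1.9]
width: 0.0398
```

```bash
python3 t.py; python3 v.py w15
```

```text
[0.5992 0.0039 0.0359] [-1.53  0.57  1.86] [ 0.155  0.299 -0.043] 0.0398 yaw -0.985 j6 2.374 19.9
```

View pics/w15.png

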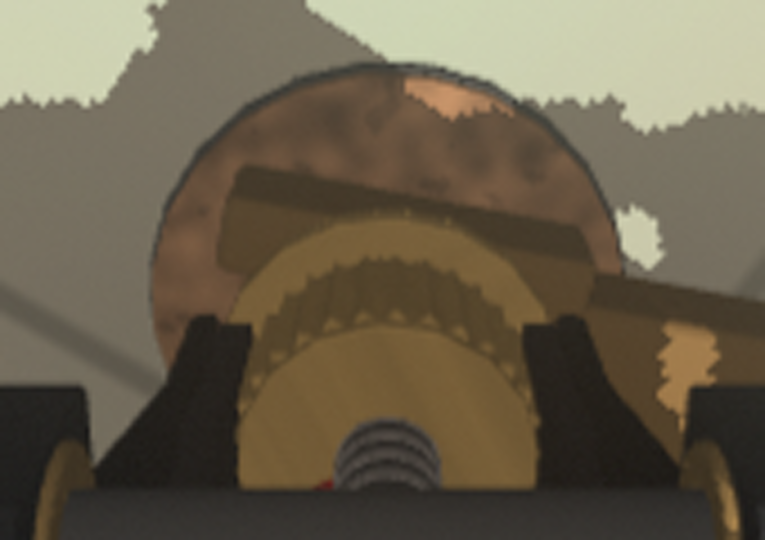

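Call:
{"api": "arm_command", "payload": {"plan": [[0, 0, -0.001, -0.04], [0, 0, -0.003, -0.08], [0, 0, -0.005, -0.12], [0, 0, -0.006, -0.16], [0, 0, -0.008, -0.2], [0, 0, -0.008, -0.2]]}}

```text
time_s: 20.45
tool_pos: [0.5992, 0.0038, 0.0348]
orientation: [0.101, -0.101, 0.7, -0.7]
force: [-2.2, 1.2, 3.7]
width: 0.0398
```

```bash
python3 t.py; python3 v.py w16; python3 - <<'E'
from h import *
import cv2
im=eyes.grab_frame("side")
a=cv2.resize(im[170:240,210:310,::-1],None,fx=7,fy=7,interpolation=2)
cv2.imwrite("pics/s16.png",a)
E
```

```text
[0.5992 0.0038 0.0348] [-2.19  1.19  3.72] [ 0.257  0.316 -0.12 ] 0.0398 yaw -1.284 j6 2.674 20.45
```

View pics/w16.png

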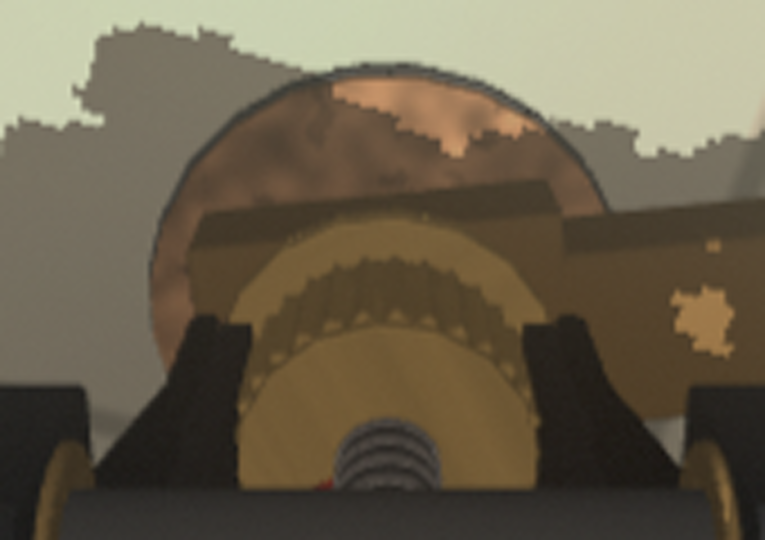

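View pics/s16.png

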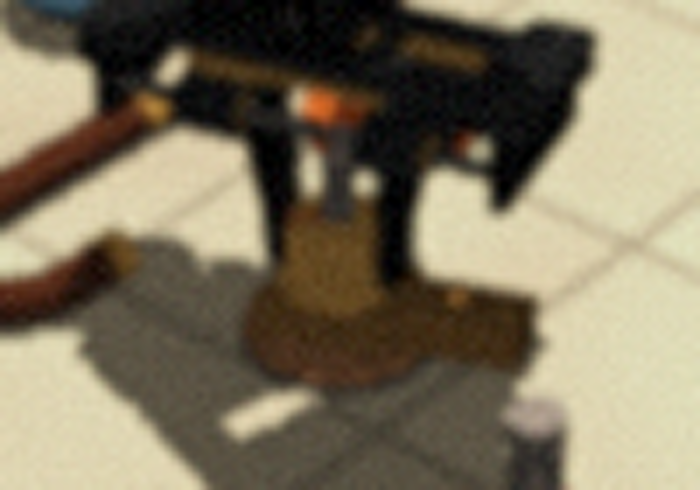

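Call:
{"api": "arm_command", "payload": {"plan": [[0, 0, 0, 0]]}}

```text
time_s: 20.63
tool_pos: [0.5992, 0.0038, 0.0348]
orientation: [0.101, -0.101, 0.7, -0.7]
force: [-0.8, 1.6, 3.4]
width: 0.0397
```

```bash
python3 t.py
```

```text
[0.5992 0.0038 0.0348] [-0.81  1.61  3.39] [ 0.494  0.181 -0.041] 0.0397 yaw -1.284 j6 2.674 20.6333
```

Call:
{"api": "arm_command", "payload": {"plan": [[0, 0, 0, 0]]}}

```text
time_s: 20.72
tool_pos: [0.5993, 0.0037, 0.0348]
orientation: [0.101, -0.101, 0.7, -0.7]
force: [-0.3, 3.0, 4.3]
width: 0.0399
```

```bash
python3 t.py
```

```text
[0.5993 0.0037 0.0348] [-0.28  2.97  4.33] [0.57  0.288 0.019] 0.0399 yaw -1.285 j6 2.674 20.7167
```

Call:
{"api": "arm_command", "payload": {"plan": [[0, 0, 0.003, 0], [0, 0, 0.003, 0], [0, 0, 0.003, 0], [0, 0, 0.003, 0], [0, 0, 0.003, 0.08], [0, 0, 0.003, 0.16], [0, 0, 0.003, 0.24], [0, 0, 0.003, 0.32], [0, 0, 0.003, 0.4], [0, 0, 0.003, 0.48], [0, 0, 0.003, 0.56], [0, 0, 0.003, 0.64], [0, 0, 0.003, 0.72], [0, 0, 0.003, 0.8], [0, 0, 0.003, 0.8], [0, 0, 0.003, 0.8]], "jaw": 70}}

```text
time_s: 22.05
tool_pos: [0.5992, 0.0031, 0.0349]
orientation: [-0.477, 0.477, -0.522, 0.522]
force: [-1.1, 0.5, 0.1]
width: 0.0608
```

```bash
python3 t.py; python3 v.py w17; python3 - <<'E'
from h import *
import cv2
im=eyes.grab_frame("side")
a=cv2.resize(im[170:240,210:310,::-1],None,fx=7,fy=7,interpolation=2)
cv2.imwrite("pics/s17.png",a)
E
```

```text
[0.5992 0.0031 0.0349] [-1.15  0.53  0.14] [ 0.052  0.02  -0.007] 0.0608 yaw -0.089 j6 1.479 22.05
```

View pics/w17.png

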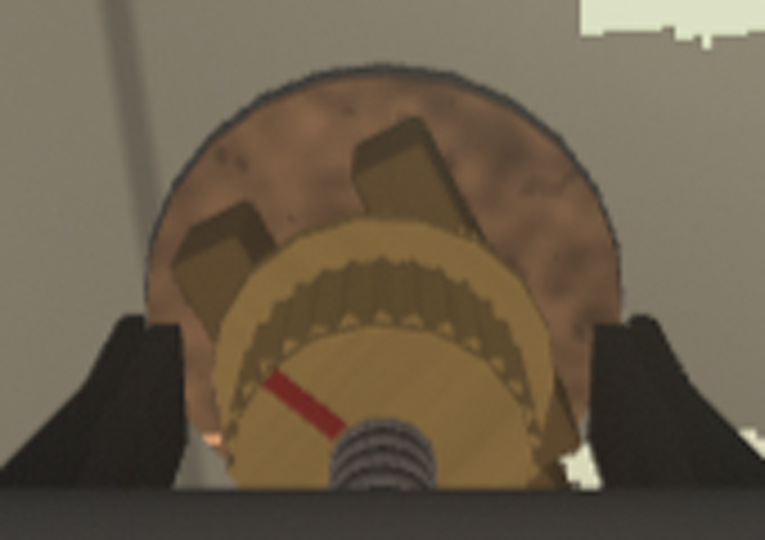

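View pics/s17.png

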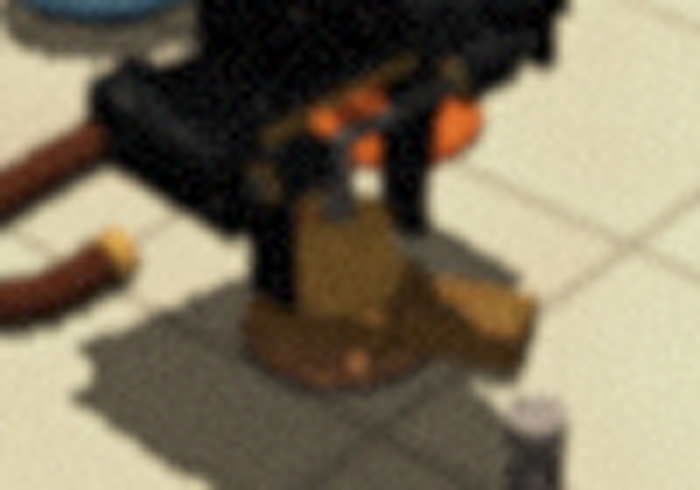

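Call:
{"api": "arm_command", "payload": {"plan": [[0.002, 0.003, 0, 0], [0.002, 0.003, 0, 0], [0.002, 0.003, 0, 0], [0.002, 0.003, 0, 0], [0.002, 0.003, 0, 0], [0.002, 0.003, 0, 0], [0.002, 0.003, 0, 0]], "jaw": 0, "newtons": 4.2}}

```text
time_s: 22.73
tool_pos: [0.5995, 0.0037, 0.0351]
orientation: [-0.478, 0.478, -0.521, 0.521]
force: [-0.4, 0.7, -0.4]
width: 0.0401
```

```bash
python3 t.py; python3 v.py w18
```

```text
[0.5995 0.0037 0.0351] [-0.39  0.68 -0.37] [0.053 0.059 0.002] 0.0401 yaw -0.086 j6 1.477 22.7333
```

Call:
{"api": "arm_command", "payload": {"plan": [[0, 0, -0.001, -0.02], [0, 0, -0.002, -0.04], [0, 0, -0.002, -0.06], [0, 0, -0.003, -0.08], [0, 0, -0.004, -0.1], [0, 0, -0.004, -0.1]]}}

```text
time_s: 23.28
tool_pos: [0.5999, 0.0035, 0.0347]
orientation: [-0.438, 0.437, -0.555, 0.556]
force: [0.6, -0.9, 1.2]
width: 0.0397
```

```bash
python3 t.py; python3 v.py w19
```

```text
[0.5999 0.0035 0.0347] [ 0.58 -0.89  1.18] [-0.049  0.005  0.007] 0.0397 yaw -0.236 j6 1.627 23.2833
```

View pics/w18.png

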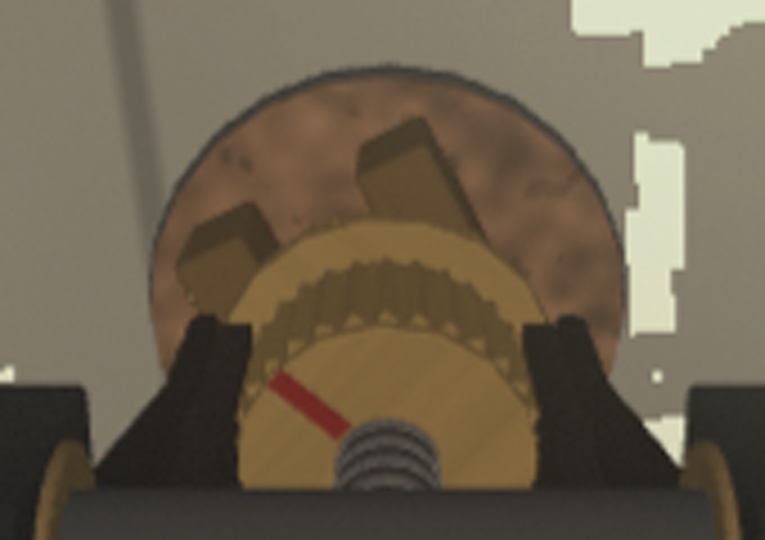

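View pics/w19.png

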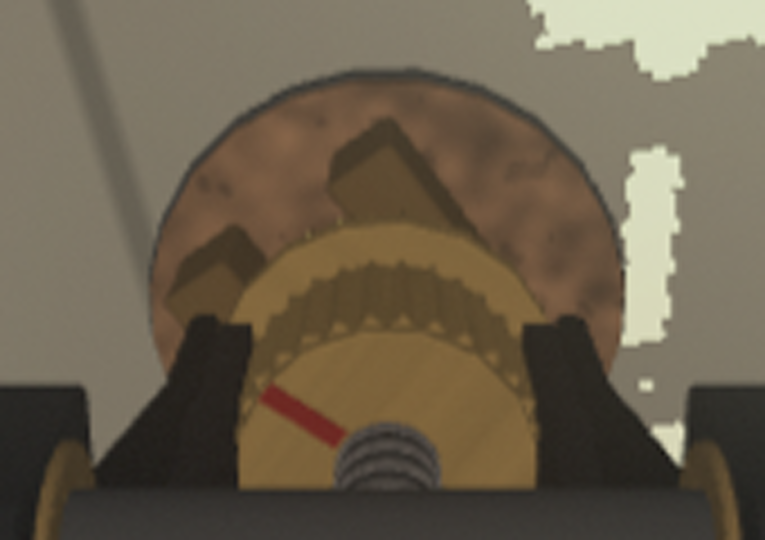

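Call:
{"api": "arm_command", "payload": {"plan": [[0, 0, 0, -0.02], [0, 0, 0, -0.04], [0, 0, 0, -0.06], [0, 0, 0, -0.08], [0, 0, 0, -0.1], [0, 0, 0, -0.1]]}}

```text
time_s: 23.83
tool_pos: [0.5996, 0.0036, 0.0346]
orientation: [-0.395, 0.395, -0.586, 0.587]
force: [-0.5, -0.9, 1.0]
width: 0.0398
```

```bash
python3 t.py; python3 v.py w20
```

```text
[0.5996 0.0036 0.0346] [-0.46 -0.91  1.05] [-0.08   0.054  0.031] 0.0398 yaw -0.386 j6 1.777 23.8333
```

View pics/w20.png

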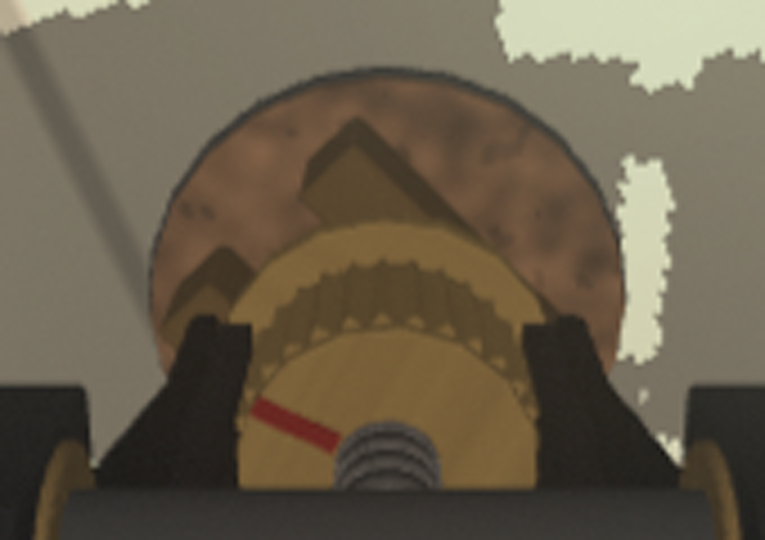

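```bash
python3 - <<'E'
from h import *
p=eyes.camera_params("wrist")
f=lambda x,y:onz(p,170+(x+.5)/4.5-.5,150+(y+.5)/4.5-.5,.0595)
base=-.386
for n,a,b,yaw in [("18",(270,380),(345,432),-.086),("19",(263,394),(340,441),-.236),("20",(252,405),(336,444),-.386)]:
    d=f(*a)-f(*b); t=np.arctan2(d[1],d[0])-base+yaw; print(n,"mark world",t%6.283, np.linalg.norm(d), f(*a), f(*b))
E
```

```text
18 mark world 0.8219008329581694 0.011996268597909185 [0.61821303 0.01283656 0.0595    ] [0.60781379 0.00685607 0.0595    ]
19 mark world 0.7315087189248067 0.011833633847697311 [0.61674295 0.0144552  0.0595    ] [0.60685436 0.00795516 0.0595    ]
20 mark world 0.7024476493029584 0.012049677150786042 [0.6158437  0.01638738 0.0595    ] [0.60664663 0.00860223 0.0595    ]
```

Call:
{"api": "arm_command", "payload": {"plan": [[0, 0, 0, -0.02], [0, 0, 0, -0.04], [0, 0, 0, -0.06], [0, 0, 0, -0.08], [0, 0, 0, -0.1], [0, 0, 0, -0.1]]}}

```text
time_s: 24.38
tool_pos: [0.5996, 0.0035, 0.0346]
orientation: [-0.35, 0.35, -0.614, 0.615]
force: [0.4, -1.8, 1.5]
width: 0.04
```

```bash
python3 t.py; python3 v.py w21
```

```text
[0.5996 0.0035 0.0346] [ 0.39 -1.81  1.52] [-0.168  0.002  0.008] 0.04 yaw -0.536 j6 1.926 24.3833
```

View pics/w21.png

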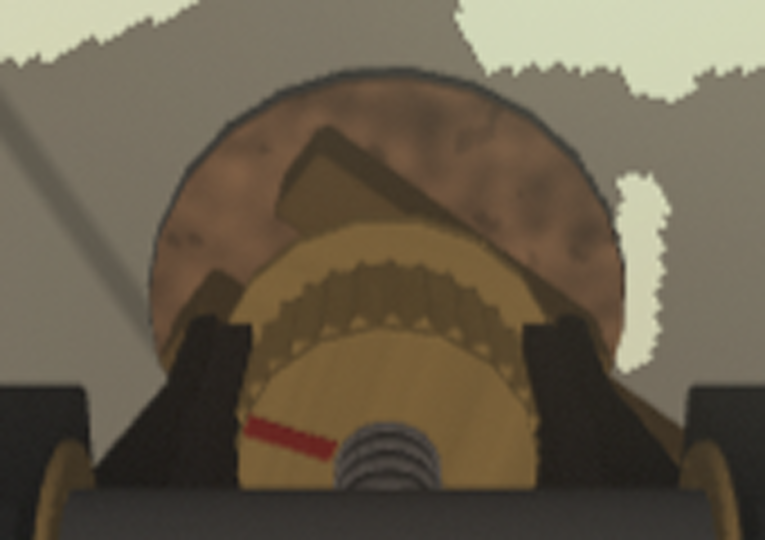

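Call:
{"api": "arm_command", "payload": {"plan": [[0, 0, 0, 0], [0, 0, 0, 0], [0, 0, 0, 0], [0, 0, 0, 0], [0, 0, 0, 0], [0, 0, 0.01, 0], [0, 0, 0.1, 0], [0, 0, 0.25, 0], [0, 0, 0.45, 0], [0, 0, 0.65, 0], [0, 0, 0.85, 0], [0, 0, 0.95, 0], [0, 0, 0.95, 0]], "jaw": 100}}

```text
time_s: 25.52
tool_pos: [0.6021, 0.0033, 0.1812]
orientation: [-0.352, 0.347, -0.613, 0.617]
force: [1.1, -0.2, 0.4]
width: 0.087
```

```bash
python3 t.py; python3 - <<'E'
from h import *
import cv2,pickle
st=status.observe();p=eyes.camera_params("wrist");im=eyes.grab_frame("wrist");pickle.dump((p,st),open("w22.pkl","wb"))
cv2.imwrite("pics/w22.png",cv2.resize(im[:,:,::-1],None,fx=1.5,fy=1.5))
im=eyes.grab_frame("side");cv2.imwrite("pics/s22.png",cv2.resize(im[130:250,180:340,::-1],None,fx=4.5,fy=4.5,interpolation=2))
im=eyes.grab_frame("scene");cv2.imwrite("pics/sc22.png",cv2.resize(im[:,:,::-1],None,fx=1.5,fy=1.5))
E
```

```text
[0.6021 0.0033 0.1812] [ 1.1  -0.21  0.39] [ 0.062 -0.006  0.009] 0.087 yaw -0.536 j6 1.927 25.5167
```

View pics/w22.png

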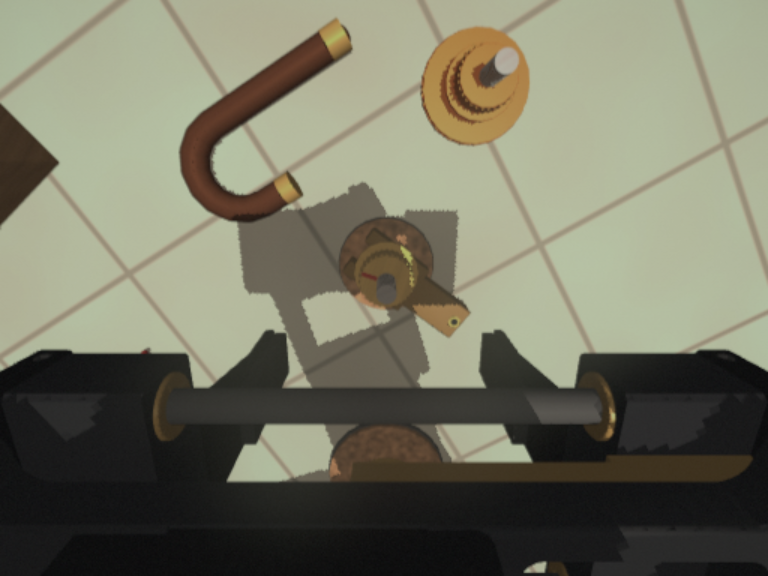

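View pics/s22.png

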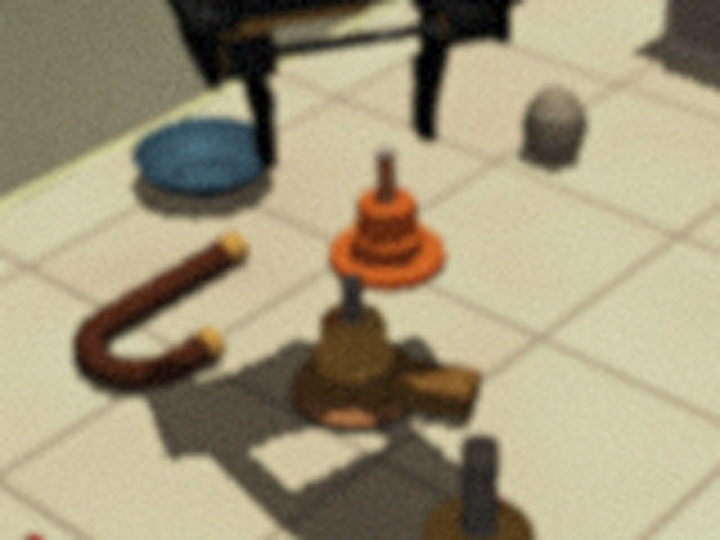

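View pics/sc22.png

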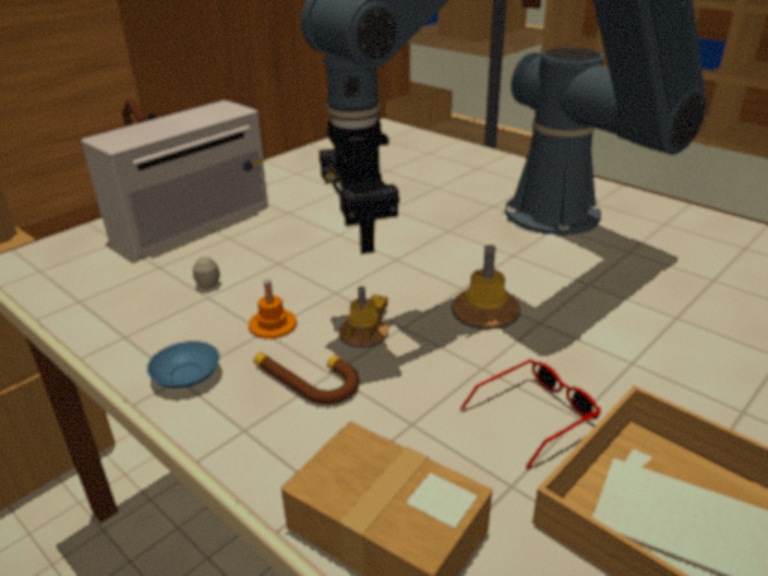

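```bash
python3 - <<'E'
import cv2
a=cv2.imread("pics/w22.png")[205:345,330:480]
cv2.imwrite("pics/w22c.png",cv2.resize(a,None,fx=5,fy=5,interpolation=cv2.INTER_CUBIC)[:, :])
E
```

```text
(no output)
```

View pics/w22c.png

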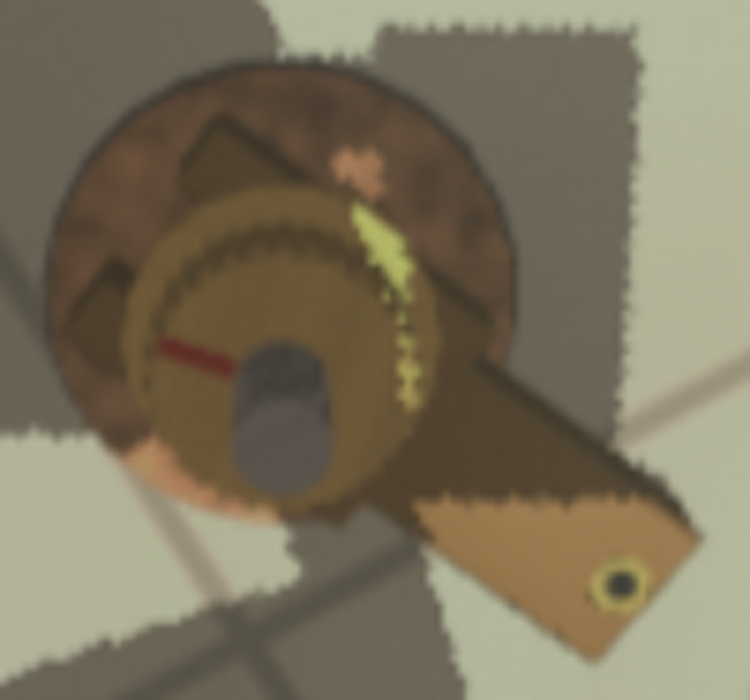

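```bash
python3 - <<'E'
from h import *
import pickle
p,st=pickle.load(open("w22.pkl","rb"))
g=lambda x,y:((330+(x+.5)/5-.5+.5)/1.5-.5,(205+(y+.5)/5-.5+.5)/1.5-.5)
f=lambda x,y,z:onz(p,*g(x,y),z)
post=f(283,447,.088);a=f(703,540,.028);b=f(595,662,.028)
m=(a+b)/2;print(post,a,b,np.linalg.norm(a-b),"dist",np.linalg.norm((post-m)[:2]),np.degrees(np.arctan2(*(post-m)[1::-1])))
for z in (.055,.058,.061,.064): print(z,np.linalg.norm(f(147,350,z)-f(420,350,z)),f(283,365,z))
o,i=f(160,345,.0595),f(235,370,.0595);d=o-i;print("mark",np.arctan2(d[1],d[0]), f(160,345,.0595)-post)
E
```

```text
[0.5999107  0.00385938 0.088     ] [ 0.53244747 -0.03917287  0.028     ] [ 0.52188723 -0.01288658  0.028     ] 0.028328218158994455 dist 0.07864447790348045 22.336989561991267
0.055 0.04110073884730323 [0.6017855  0.00261437 0.055     ]
0.058 0.04067412160191078 [0.60251736 0.00219476 0.058     ]
0.061 0.040247504356518395 [0.60324922 0.00177515 0.061     ]
0.064 0.039820887111126003 [0.60398108 0.00135554 0.064     ]
mark 0.702142521347328 [ 0.01490324  0.0122385  -0.0285    ]
```

```bash
python3 -c "
from workcell import robot
print(robot.sign_off())"
```

```text
the job is handed in; nothing more can be done
None
```

The olive-wood tag is flat on the foot of the smaller brass gauge, its notch home on the post, and the collar is nipped on it at an estimated 8 N. I handed the job in at about 26 s.

**Tag:** I slid it onto the post until it touched, then lowered it until it rested on the foot. After release, the handle end measured 79.7 mm from the post axis; fully home is 80–81 mm. After nipping it read 78.6 mm, which is within reading error, and the tag's direction was unchanged (22.4° before, 22.3° after).

**Collar:** I turned it clockwise by about 4.35 rad with a light 4.2 N pinch (6 N for the first 1.5 rad), regrasping once, until the fingers slipped. By the task's rule that slip means a nip of about 8 N. The red mark stood at the same angle (0.70 rad) after I let go and lifted clear.

**Checks that were weak or disagreed:**
- **Nip force:** this is inferred from the slip, not measured. The wrist torque was too noisy to show it.
- **Collar height:** my first reading put the collar's underside about 34 mm above the foot. It had to drop about 16.6 mm, more than that reading allows, so the reading was probably about 3 mm low.
- **Egg, sunglasses and umbrella handle:** the arm did not go near them, and by eye they look unmoved in the last pictures. I did not measure their positions again.

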